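# Unhook the jar brush and scrub the tall ink pot

### The job

Unhook the jar brush from its rack by lifting its handle end until the tooth clears the lip, draw it out, lay it head down in the sloping rest and let go. Then take it again by the end of its handle, scrub the inside of the tall pot by moving the brush head right down to the bottom three times with a rise to well over half the pot's height between, and put the brush back fully home in the sloping rest. Leave the tall pot standing upright where it is and do not disturb the low pot, the ink tin or the roller.

Things in the scene. Friction and masses are not known exactly. Their poses are not given: they have to be found in the camera images.
- brush_mid (a point): Jar brush, 240 mm long, 80 g, level in the rack. Point: half-way along, on its axis; x runs to the head, y across, z away from the tooth (up in the rack). Dark bristle head 32 x 32 mm, x 55 to 120 mm. Pale wooden handle 14 mm wide (y), 16 mm high (z), x -120 to 55 mm. Steel tooth, x 6 to 14 mm, 12 mm wide, juts 18 mm below (to z -26 mm). Head-heavy: swings in a weak grip.
- brush_tip (a point): Centre of the end face of the brush head (brush x = +120 mm); axes as brush_mid.
- brush_tail (a point): Centre of the free end of the handle (brush x = -120 mm); axes as brush_mid. In the rack, the 120 mm of handle before the lip is free on all sides.
- rack: Fixed grey brush rack; origin on the bench straight below its lip; x points from lip to head pocket, z up. The brush lies along x, brush_mid 85 mm above this origin. Tilting the handle end up 10 to 14 degrees about the head's lower tip edge takes the tooth over the lip and still fits the pocket; the brush then draws out backwards along its axis. Base plate 66 mm wide, x -28 to 148 mm.
- rack_lip (a point): Middle of the lip's top edge, 76.5 mm high, just under the handle; rack axes. The lip is an upright steel plate 6 mm thick, 40 mm wide; the tooth hangs 3 mm behind it on the pocket side, so the brush cannot be pulled straight out.
- rack_roof (a point): Middle of the edge (rack x 95 mm) of the pocket's roof, underside 107 mm high, 6 mm over the head; it reaches to x 134 mm, so the head cannot be lifted straight up. Rack axes. Pocket floor 69 mm high (x 51 to 133 mm), side walls 4 mm clear of the head each side, 110 mm high (x 60 to 134 mm); end wall 8 mm beyond the brush tip.
- rest: Fixed sloping rest: steel trough descending at 45 degrees; origin on the bench; x points level to the low foot, z up. At home the brush lies from rest_top down to rest_foot, head down, tooth underneath, brush_mid 130 mm above this origin. Trough 42 mm wide inside carries the last 85 mm of the brush; then comes a gap for the tooth, so move the brush in and out square to the slope. Friction may stop the brush from sliding down by itself.
- rest_saddle (a point): Point on the brush's axis, when home, over the middle of the rest's saddle (brush x -23 mm); axes as rest. The saddle is 10 mm long, 32 mm wide, with two small cheeks 24 mm apart, and carries the handle; above it the handle stands free.
- rest_foot (a point): Where the brush tip is when the brush is home in the sloping rest: 85 mm from the rest's origin along its x, 45 mm high. The end stop is 3.5 mm beyond; the trough's side walls are 30 mm high.
- rest_top (a point): Where the brush tail is when the brush is home in the sloping rest: 85 mm from the rest's origin along -x, 215 mm high.
- tall_pot: Tall steel pot to be scrubbed: loose, open, round, 90 mm outside diameter, 100 mm high, wall 4 mm, floor 5 mm thick, about 0.5 kg. Origin at the centre of its underside, z up.
- low_pot: Low steel pot, same 90 mm diameter but 60 mm high: not to be disturbed. Origin at the centre of its underside.
- ink_tin: Closed ink tin, 68 mm diameter, 75 mm high: not to be disturbed. Origin at the centre of its underside.
- roller: Hand ink roller lying on the bench, rubber roll 120 mm long and 40 mm diameter along its y, handle to +x (to x = 148 mm), 40 mm high: not to be disturbed. Origin on the bench under the roll's centre.
Not all that is in view belongs to the job. What is shaped like the tall_pot but blue or purple is not meant.

How it is judged:
On the way, in this order (a step that is already met when the one before it is completed fails the run):
1. handle end tilted up by more than 4.5 degrees while the head is still under the rack's roof (angle between brush_mid's own x axis and vertical above 1.65 rad and x of brush_tip in the frame of rack above 0.1 m), for 0.05 s.
2. brush laid head down in the sloping rest and let go (tip within 20 mm of rest_foot, tail within 30 mm of rest_top) (distance between brush_tip and rest_foot below 0.02 m and distance between brush_tail and rest_top below 0.03 m and contact force between the fingers and brush below 0.1 N and linear speed of brush below 0.02 m/s), for 0.2 s.
3. stroke 1: brush held by the end of its handle (grasp within 50 mm of the tail), the tip within 25 mm of the underside of the tall pot, inside it (distance between the grasp point and brush_tail below 0.05 m and horizontal distance between brush_tip and tall_pot below 0.036 m and z of brush_tip in the frame of tall_pot below 0.025 m), for 0.05 s.
4. after stroke 1: the tip drawn up to more than 55 mm over the pot's underside, still within the pot's outline (distance between the grasp point and brush_tail below 0.05 m and horizontal distance between brush_tip and tall_pot below 0.036 m and z of brush_tip in the frame of tall_pot above 0.055 m), for 0.05 s.
5. stroke 2: brush held by the end of its handle (grasp within 50 mm of the tail), the tip within 25 mm of the underside of the tall pot, inside it (all of step 3), for 0.05 s.
6. after stroke 2: the tip drawn up to more than 55 mm over the pot's underside, still within the pot's outline (all of step 4), for 0.05 s.
7. stroke 3: brush held by the end of its handle (grasp within 50 mm of the tail), the tip within 25 mm of the underside of the tall pot, inside it (all of step 5), for 0.05 s.
At the end, for the whole second after the job is handed in: The brush lies released and at rest in the sloping rest, its tip within 20 mm of rest_foot and its tail within 30 mm of rest_top; the tall pot stands upright (within 0.08 rad), at rest, within 40 mm of where it began (all of step 2 and angle between tall_pot's own z axis and vertical below 0.08 rad and distance of tall_pot from where it was at the start of the episode below 0.04 m and linear speed of tall_pot below 0.02 m/s); the robot touches nothing.
It fails at once if the tall pot tipped by more than 0.35 rad (angle between tall_pot's own z axis and vertical above 0.35 rad).
It fails at once if the low pot moved by more than 25 mm (distance of low_pot from where it was at the start of the episode above 0.025 m).
It fails at once if the ink tin moved by more than 25 mm (distance of ink_tin from where it was at the start of the episode above 0.025 m).
It fails at once if the roller moved by more than 25 mm (distance of roller from where it was at the start of the episode above 0.025 m).
It also fails if it takes over 70 s, if anything falls off the work surface, if the arm or the gripper's body presses on something with over 40 N, if the wrist force passes 120 N, or if a joint passes its speed limit or range.

### The arm

A 6-joint arm with a two-finger parallel gripper is mounted at the origin on the work surface. World frame = base frame: x ahead of the robot, y to its left, z up, the work surface at z = 0. Lengths are in m, angles in rad, forces in N, time in s.
With the tool pointing down it reaches from about 0.425 to 0.95 m from the base axis. Payload 3.5 kg.
Tool frame: the origin (TCP) lies on the centre line of the jaws, within the pads' length; the fingertips stand 22 mm ahead of it and the grasp point (between the pads) lies 3 mm ahead of it (env.tips_ahead is the distance from the TCP to the fingertips, in m); x points along the fingers, y is the direction in which the jaws open and shut, and the axes are right-handed (so a half turn about x gives the same grasp; the last joint's range is limited). The gripper opens to 85 mm and grips with 20 to 120 N. Pads are 22 mm wide; open, the fingers measure 114 mm over their backs; the gripper's body (76 mm by 85 mm) begins 54 mm behind the grasp point. The pads swing forward as they close: fully open they stand 13 mm farther back than shut.
Start: joints at [-1.322, 0.286, 1.577, -0, 1.279, -0.15], TCP at [0.262, -0.622, 0.253] pointing down, gripper open.
Joint ranges: [-2.77, 2.77], [-0.9, 2.22], [0.21, 2.48], [-1.53, 4.67], [0.24, 2.81], [-2.84, 2.84]. Speed limits (rad/s): [2.79, 2.79, 3.14, 3.14, 3.14, 3.14].

### API

Orientations are given as a 3x3 rotation matrix whose columns are the frame's x, y, z axes.
In Python, from plant import env gives the robot as it stands. The module is installed in compiled form; this text tells all that it offers.
- The arm moves only by the shell command python3 -m pendant 'ROWS' [FORCE]. ROWS is a JSON object of lists of equal length, an entry for each row: "rotation": the turn, a rotation vector about the world's x, y, z in units of pi rad (1.0 is pi rad), a list of three; "xyz": the shift along the world's x, y, z in units of 0.2 m (1.0 is 0.2 m), a list of three; "gripper": the finger opening in mm, from 0 to 85.4. In form: {"rotation": [[wx, wy, wz], ...], "xyz": [[tx, ty, tz], ...], "gripper": [gripper, ...]}. A call has 1 to 12 rows; each row is the pose to reach, as a shift and turn from the pose commanded when the call began, turning the shorter way round; what a row does not reach only later rows make up. A row lasts 1/10 s, in which the tool goes at most 50 mm and 8.59 degrees, less where a joint would pass 70% of its speed; a pose out of reach is approached as far as the arm can. A call with a number of a shift or a turn outside -1 to 1 is refused whole. A call with a gripper value outside its range is refused whole. The fingers move at their own pace and stop on an object; FORCE is the grip in N (left out, the last holds). Time passes only in rows, so rows that repeat a pose let the fingers close. It gives the time, the measured TCP pose, the force and the opening at its end, in the units of the state.
- env.get_state(): the state, without advancing time (a new reading comes with each control period).
- env.get_image(name): name is "scene" or "top"; returns the picture (480x640x3 uint8, red, green, blue); there is no depth.
- env.get_calibration(name): a dict with "mtx" (3x3 intrinsics, pixels), "extrinsics" (4x4, takes a point from camera to world coordinates). Camera axes: x right, y down, z forward; pixel columns grow to the right and rows downward; lengths in m; the calibration is good to about 2 mm. A picture is of the moment at which its call begins. get_calibration takes no time and is no camera call.
- env.hand_in(): hands the job in, once; it reports no verdict.
The state is a dict: "clock": time; "qpos": joint angles; "joint_vel": joint speeds; "tau": joint torques, N m; "tool_pos": TCP position; "ee_rot": TCP orientation; "force": force on the tool from outside, world axes, zero at the start; "ft_torque": the same for the moment, N m; "grip_width": opening from 0.0 (shut) to 1.0 (fully open).
Only numpy, scipy, OpenCV 4.12 (cv2) and the standard library are available. Lean on these libraries where they do the work, as an engineer would, in place of code of your own. Each camera call takes 0.05 s, during which the arm holds its last target.

## Working session

There is one attempt and no reset: what is moved stays moved. The work goes in short steps, Python scripts to look and compute and a shell command to move; the robot and the scene stay as the last step left them, time stands still between calls to the robot, and variables do not carry over. Pictures are saved under pics/ and viewed, and the job is handed in when it is done.

```bash
mkdir -p pics; python3 - <<'E'
from plant import env
import cv2
for n in ("scene","top"):
    im=env.get_image(n); cv2.imwrite(f"pics/{n}0.png",im[:,:,::-1])
    c=env.get_calibration(n); print(n,c["mtx"],c["extrinsics"])
s=env.get_state()
print(s)
E
```

```text
scene [[478.34320778   0.         322.35950321]
 [  0.         478.34320778 241.73124148]
 [  0.           0.           1.        ]] [[ 0.50457733  0.66302656 -0.5529896   1.14144354]
 [ 0.86336506 -0.38866357  0.32177851 -0.32309526]
 [-0.00157921 -0.63979404 -0.76854479  0.88033542]
 [ 0.          0.          0.          1.        ]]
top [[450.70986618   0.         317.23888394]
 [  0.         450.70986618 242.46291791]
 [  0.           0.           1.        ]] [[ 0.00880873 -0.98873241  0.14943433  0.43476439]
 [-0.999636   -0.00489606  0.0265309  -0.02644593]
 [-0.02550032 -0.14961364 -0.98841565  1.17289737]
 [ 0.          0.          0.          1.        ]]
{'clock': 0.1, 'qpos': array([-1.32199409e+00,  2.87103529e-01,  1.57800471e+00,  1.28095319e-05,
        1.27860330e+00, -1.50014372e-01]), 'joint_vel': array([ 0.00120438, -0.00091793, -0.00147892, -0.00123349, -0.00076697,
        0.00082996]), 'tau': array([ 4.70199066e-04, -4.07298517e+01, -2.93699187e+01, -1.76623098e-04,
        3.38768063e-03, -6.79730107e-06]), 'tool_pos': array([ 0.26200879, -0.62149213,  0.25208183]), 'ee_rot': array([[-5.09871152e-04,  3.88324148e-01, -9.21522705e-01],
       [ 2.05665663e-03, -9.21520469e-01, -3.88324344e-01],
       [-9.99997755e-01, -2.09325117e-03, -3.28792733e-04]]), 'force': array([-0.53646746, -0.43292774, -0.22402242]), 'ft_torque': array([ 0.02429336, -0.01417828,  0.00251077]), 'grip_width': 1.0044251059590847}
```

View pics/scene0.png

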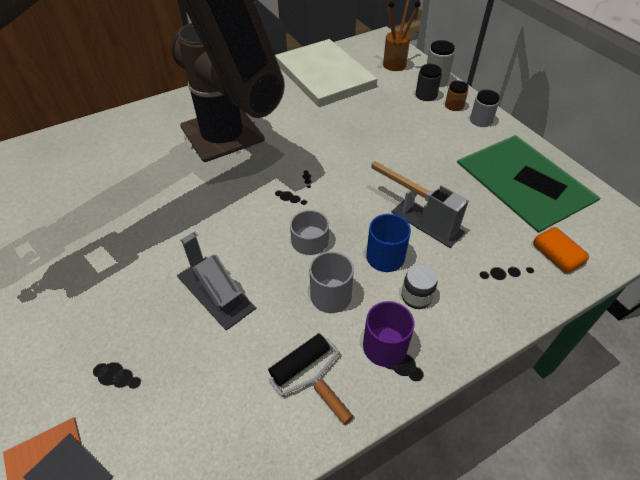

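View pics/top0.png

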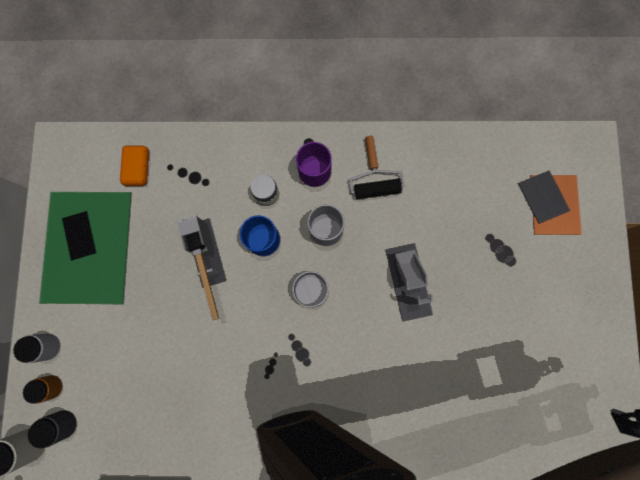

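```bash
cat > h.py <<'E'
import numpy as np, cv2
from plant import env
C={n:env.get_calibration(n) for n in("scene","top")}
def ray(n,u,v):
    c=C[n];E=c["extrinsics"];d=E[:3,:3]@np.linalg.solve(c["mtx"],[u,v,1.]);return E[:3,3],d
def onz(n,u,v,z):
    o,d=ray(n,u,v);return o+d*(z-o[2])/d[2]
def two(us,ut):
    A=[];b=[]
    for n,p in(("scene",us),("top",ut)):
        o,d=ray(n,*p);d=d/np.linalg.norm(d);P=np.eye(3)-np.outer(d,d);A.append(P);b.append(P@o)
    x=np.linalg.lstsq(np.vstack(A),np.hstack(b),rcond=None)[0]
    r=np.linalg.norm(np.vstack(A)@x-np.hstack(b));return x,r
def px(n,p):
    c=C[n];E=c["extrinsics"];q=E[:3,:3].T@(np.asarray(p,float)-E[:3,3]);q=c["mtx"]@q;return q[:2]/q[2]
def crop(n,im,x0,y0,w,h,k,f):
    c=cv2.resize(im[y0:y0+h,x0:x0+w],None,fx=k,fy=k,interpolation=cv2.INTER_CUBIC)[:,:,::-1].copy()
    for x in range((x0+9)//10*10,x0+w,10):
        cv2.line(c,((x-x0)*k,0),((x-x0)*k,6 if x%50 else 14),(0,0,255),1)
        if x%50==0: cv2.putText(c,str(x),((x-x0)*k,26),0,.4,(0,0,255),1)
    for y in range((y0+9)//10*10,y0+h,10):
        cv2.line(c,(0,(y-y0)*k),(6 if y%50 else 14,(y-y0)*k),(0,0,255),1)
        if y%50==0: cv2.putText(c,str(y),(16,(y-y0)*k+4),0,.4,(0,0,255),1)
    cv2.imwrite(f,c)
E
python3 - <<'E'
from h import *
t=cv2.imread("pics/top0.png")[:,:,::-1];s=cv2.imread("pics/scene0.png")[:,:,::-1]
crop("top",t,165,200,100,130,4,"pics/a1.png")
crop("scene",s,360,145,120,110,5,"pics/a2.png")
crop("top",t,370,230,80,100,5,"pics/a3.png")
crop("scene",s,165,225,100,110,5,"pics/a4.png")
crop("top",t,280,190,80,125,4,"pics/a5.png")
crop("scene",s,270,200,100,125,4,"pics/a6.png")
a=cv2.imread("pics/a1.png");b=cv2.imread("pics/a2.png")
def hc(f,*l):
    m=[cv2.imread(q) for q in l];H=max(x.shape[0] for x in m)
    m=[cv2.copyMakeBorder(x,0,H-x.shape[0],0,4,0) for x in m];o=np.hstack(m);print(o.shape);
    if o.shape[1]<=800: cv2.imwrite(f,o)
hc("pics/b2.png","pics/a5.png","pics/a6.png")
E
```

```text
(500, 728, 3)
```

View pics/a1.png

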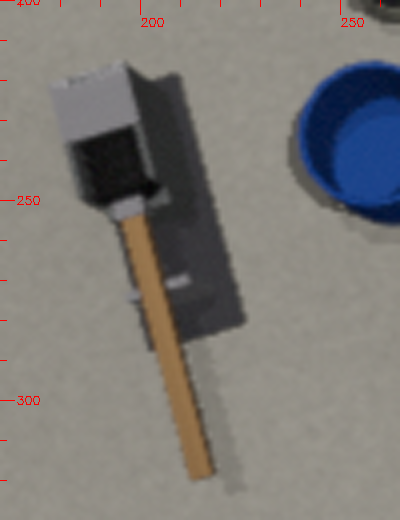

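View pics/a2.png

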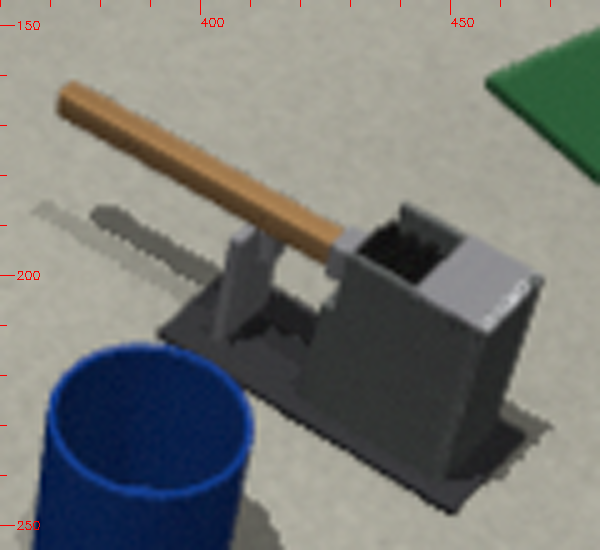

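View pics/a3.png

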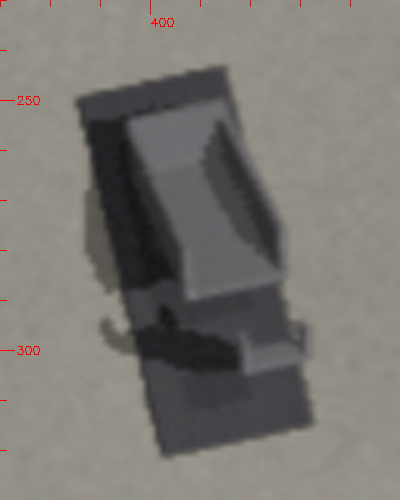

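View pics/a4.png

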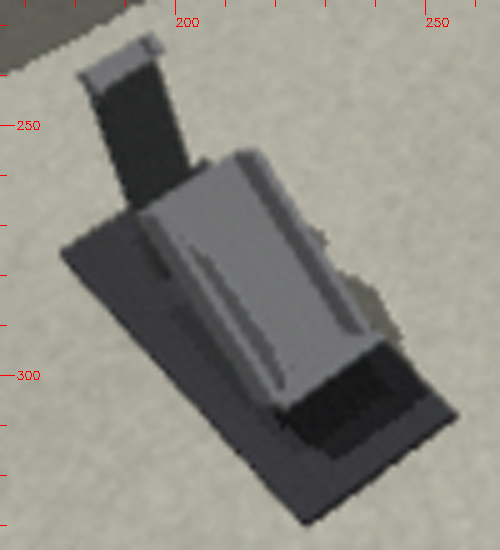

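View pics/b2.png

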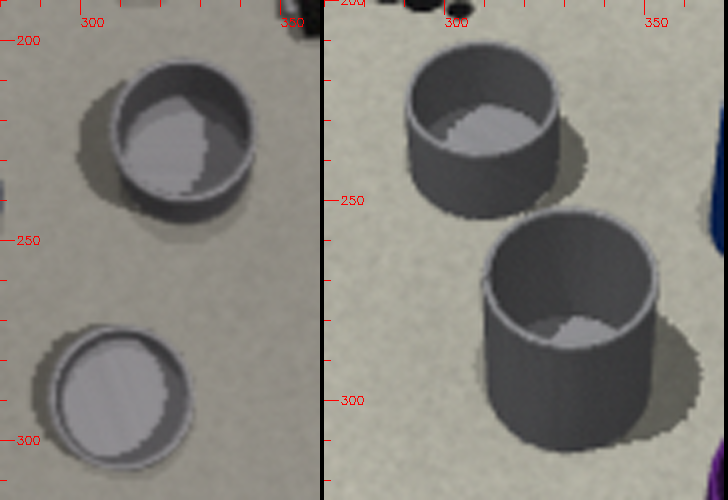

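```bash
python3 - <<'E'
from h import *
t=cv2.imread("pics/top0.png");s=cv2.imread("pics/scene0.png")
def orange(im,x0,y0,x1,y1):
    h=cv2.cvtColor(im,cv2.COLOR_BGR2HSV);m=((h[...,0]<20)&(h[...,0]>5)&(h[...,1]>100)).astype(np.uint8)
    k=np.zeros_like(m);k[y0:y1,x0:x1]=m[y0:y1,x0:x1];return k
m=orange(t,190,245,225,325)
ys=[y for y in range(256,317)]
L=[];R=[]
for y in ys:
    xs=np.flatnonzero(m[y]);L.append((xs.min()-.5,y));R.append((xs.max()+.5,y))
print("rows",np.flatnonzero(m.any(1))[[0,-1]])
for nm,P,z in(("L",L,.093),("R",R,.077)):
    W=np.array([onz("top",*p,z) for p in P]);f=np.polyfit(W[:,0],W[:,1],1)
    print(nm,f,W[0],W[-1],"res",np.std(W[:,1]-np.polyval(f,W[:,0])))
# tail: lower end rows
for y in range(314,323):print(y,np.flatnonzero(m[y])[[0,-1]] if m[y].any() else None)
ms=orange(s,365,155,440,205)
c=max(cv2.findContours(ms,0,2)[0],key=cv2.contourArea);r=cv2.minAreaRect(c);print(cv2.boxPoints(r))
crop("scene",s[:,:,::-1],365,150,40,40,14,"pics/c1.png")
crop("top",t[:,:,::-1],195,290,40,40,14,"pics/c2.png")
E
```

```text
rows [254 319]
L [0.33317375 0.11198547] [0.56328212 0.30061054 0.093     ] [0.41979986 0.25268903 0.093     ] res 0.0008881152297731726
R [0.30271638 0.1156214 ] [0.56530012 0.28559139 0.077     ] [0.41971085 0.24224966 0.077     ] res 0.0007989760790939915
314 [212 216]
315 [212 217]
316 [212 217]
317 [212 217]
318 [213 217]
319 [213 214]
320 None
321 None
322 None
[[369.78302 166.99057]
 [373.50946 160.28302]
 [427.42456 190.23584]
 [423.69812 196.94339]]
```

View pics/c1.png

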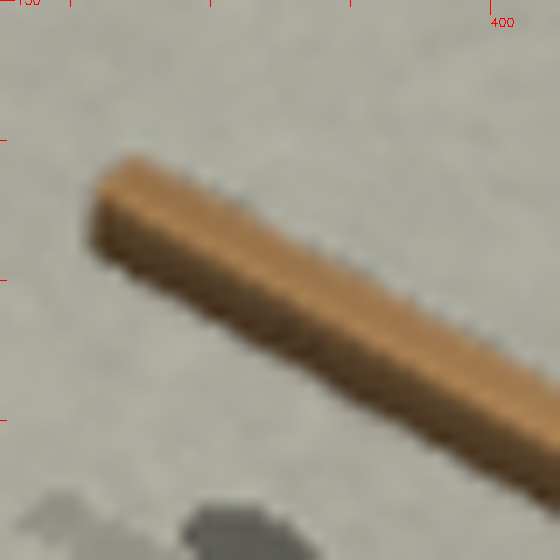

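View pics/c2.png

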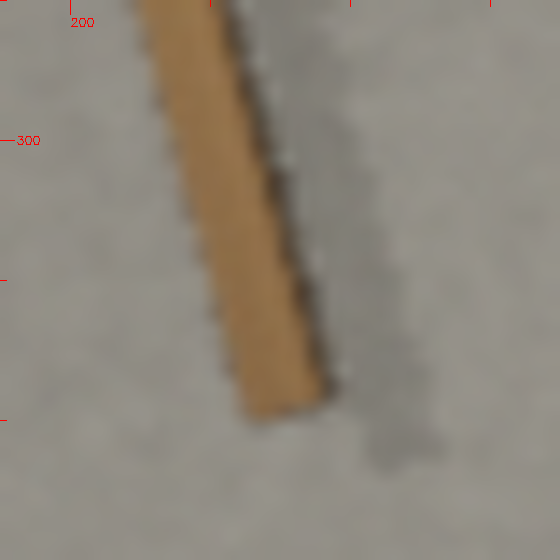

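```bash
python3 - <<'E'
from h import *
print(two((372.7,161.9),(214.7,319)))
print("top",onz("top",214.7,319,.093),"scene",onz("scene",372.7,161.9,.093))
# head-end of roof: rear roof corners etc -> use midpoints at (head) for yaw
t=cv2.imread("pics/top0.png");s=cv2.imread("pics/scene0.png")
# line of top face in scene: upper edge & mid-edge; pot ellipses
def ell(im,n,pts,z):
    e=cv2.fitEllipse(np.array(pts,np.float32));print(n,e,onz(n,*e[0],z))
crop("scene",s[:,:,::-1],420,180,60,60,12,"pics/c3.png")
crop("top",t[:,:,::-1],170,205,60,85,7,"pics/c4.png")
E
```

```text
(array([0.41306068, 0.2458317 , 0.09081004]), np.float64(0.0008565299035481436))
top [0.4128339  0.24472482 0.093     ] scene [0.41523791 0.2448683  0.093     ]
```

View pics/c3.png

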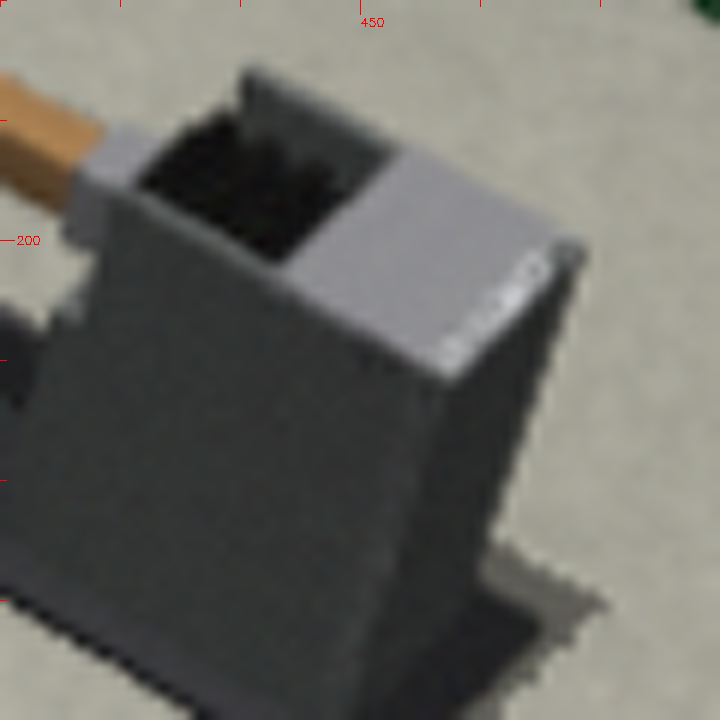

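View pics/c4.png

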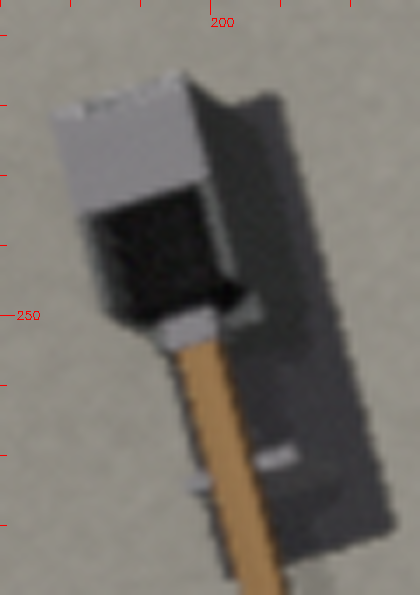

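```bash
python3 - <<'E'
from h import *
P={"edge+y":((452.4,192.4),(182.4,234.9)),"edge-y":((442.7,201.6),(198.1,230.6)),"rear-y":((456.6,211),(195.5,215.2)),"rear+y":((467.4,199.9),(177,221.2))}
Q={}
for k,(a,b) in P.items():
    x,r=two(a,b);Q[k]=x;print(k,x.round(4),round(r,4),onz("top",*b,.11).round(4),onz("scene",*a,.11).round(4))
tail=np.array([.4138,.2452])
m=(Q["edge+y"]+Q["edge-y"])[:2]/2;r=(Q["rear+y"]+Q["rear-y"])[:2]/2
for p in(m,r):
    d=p-tail;print(np.hypot(*d),np.degrees(np.arctan2(d[1],d[0])))
for p in(Q["edge+y"],Q["edge-y"]):print(p)
d=Q["rear+y"]-Q["edge+y"];e=Q["rear-y"]-Q["edge-y"];f=Q["edge+y"]-Q["edge-y"]
for v in(d,e):print(np.degrees(np.arctan2(v[1],v[0])),np.hypot(v[0],v[1]))
print(np.degrees(np.arctan2(f[1],f[0]))-90)
# handle junction midpoint end (brush x=55): 
E
```

```text
edge+y [0.6124 0.3274 0.1125] 0.0013 [0.6123 0.3274 0.11  ] [0.6109 0.3306 0.11  ]
edge-y [0.6233 0.2903 0.1113] 0.0015 [0.623  0.2898 0.11  ] [0.6227 0.2925 0.11  ]
rear-y [0.6612 0.2986 0.1108] 0.0014 [0.6609 0.298  0.11  ] [0.661  0.3003 0.11  ]
rear+y [0.6464 0.3432 0.1098] 0.0012 [0.6459 0.3424 0.11  ] [0.6467 0.344  0.11  ]
0.21374685895542517 17.334560053850364
0.2516659543057242 17.51142259763035
[0.6123797  0.32742904 0.11253538]
[0.62329779 0.29034302 0.11131046]
24.93397053956365 0.03749589090467319
12.302403363200003 0.03881885429742931
16.404373960101708
```

```bash
python3 - <<'E'
from h import *
t=cv2.imread("pics/top0.png");s=cv2.imread("pics/scene0.png")
crop("scene",s[:,:,::-1],170,225,90,55,8,"pics/d1.png")
crop("scene",s[:,:,::-1],170,275,90,55,8,"pics/d2.png")
crop("top",t[:,:,::-1],380,238,60,85,7,"pics/d3.png")
E
```

```text
(no output)
```

View pics/d1.png

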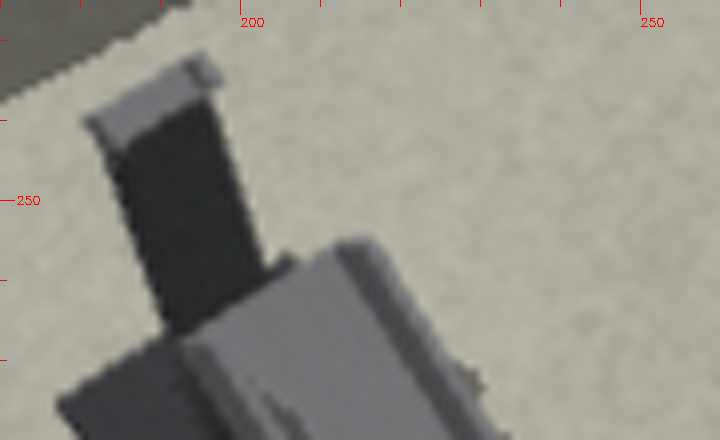

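View pics/d2.png

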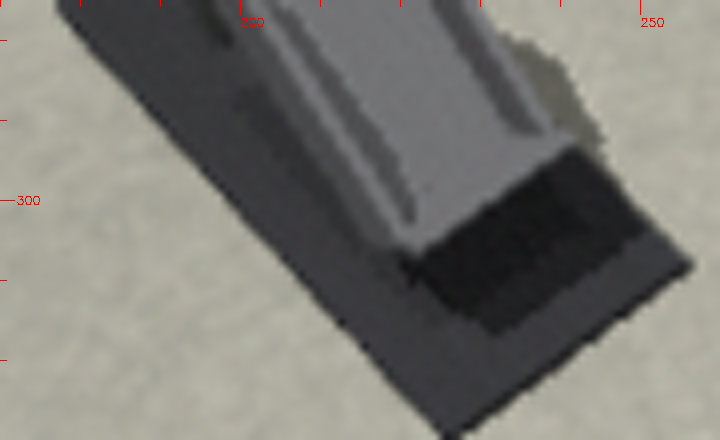

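View pics/d3.png

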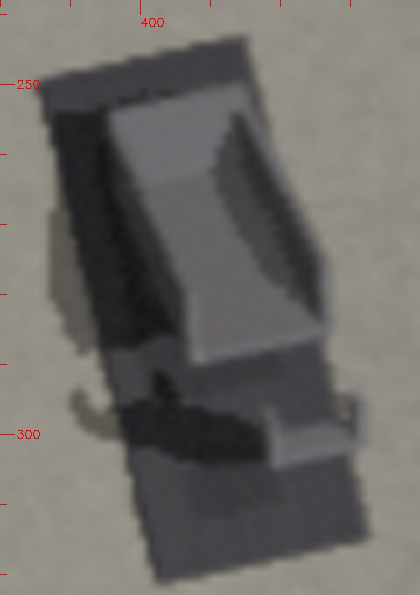

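```bash
python3 - <<'E'
from h import *
P={"foot+y":((256,307.6),(385.2,249.2)),"foot-y":((225.75,329.1),(414.5,242.9)),"tail-y":((176.75,274.75),(432.1,314.6)),
"saddle":((188.25,237.6),(424.2,300.3)),"floorupper":((202,261),(416.7,286.8))}
Q={}
for k,(a,b) in P.items():
    x,r=two(a,b);Q[k]=x;print(k,x.round(4),round(r,4))
for z in(0,.006):
  c=[onz("top",*p,z)[:2] for p in((385.2,249.2),(414.5,242.9),(432.1,314.6),(401.9,320.6))]
  g=[onz("scene",*p,z)[:2] for p in((256,307.6),(225.75,329.1),(176.75,274.75))]
  print(np.round(c,4),np.round(g,4))
  for a,b in((c[3],c[0]),(c[2],c[1]),(g[2],g[1]),(c[1],c[0]),(c[2],c[3]),(g[1],g[0])):
    d=b-a;print(np.degrees(np.arctan2(d[1],d[0])),np.hypot(*d))
E
```

```text
foot+y [ 0.5953 -0.1718  0.0015] 0.0016
foot-y [ 0.612  -0.2482  0.0031] 0.0013
tail-y [ 0.4274 -0.2889  0.003 ] 0.0008
saddle [ 0.4599 -0.2422  0.1381] 0.0
floorupper [ 0.4928 -0.2349  0.092 ] 0.0001
[[ 0.5951 -0.173 ]
 [ 0.6122 -0.2497]
 [ 0.4272 -0.2901]
 [ 0.4114 -0.213 ]] [[ 0.5949 -0.1705]
 [ 0.6105 -0.2471]
 [ 0.4252 -0.2883]]
12.272624552407382 0.18806275839387956
12.319480788255829 0.18935232916109393
12.52823752747132 0.1898163646095189
102.5409566681984 0.07853267894871795
101.6015050742769 0.07869206741826762
101.50680182975483 0.07819448297222174
[[ 0.5943 -0.1723]
 [ 0.6113 -0.2485]
 [ 0.4272 -0.2887]
 [ 0.4115 -0.212 ]] [[ 0.5986 -0.1715]
 [ 0.6141 -0.2476]
 [ 0.4301 -0.2885]]
12.27262455240739 0.18710071637593007
12.319480788255836 0.18838369029604
12.528237527471322 0.18852265522618708
102.54095666819846 0.07813094211588598
101.60150507427689 0.07828951522780615
101.50680182975492 0.07766154190281477
```

```bash
python3 -m pendant '{"rotation":[[0,0,0],[0,0,0],[0,0,0],[0,0,0],[0,0,0],[0,0,0],[0,0,0]],"xyz":[[0.2,0.2,0.1],[0.45,0.45,0.2],[0.7,0.65,0.3],[0.9,0.85,0.4],[1,1,0.4],[1,1,0.4],[1,1,0.4]],"gripper":[85,85,85,85,85,85,85]}' 80
python3 - <<'E'
from h import *
import json
def ell(n,im,x0,y0,x1,y1,f):pass
s=env.get_state();print(s["qpos"].round(4),s["tool_pos"].round(4))
t=cv2.imread("pics/top0.png");sc=cv2.imread("pics/scene0.png")
for sx,tx,z in(((202,261),(416.7,286.8),.0939),((188.25,237.6),(424.2,300.3),.1406)):
    print(onz("scene",*sx,z).round(4),onz("top",*tx,z).round(4))
# tall pot rim: ellipse extents picked: top crop x 112..254,y 60..200 ; scene crop x 484-324..658-324,y 207..348
print(two((321.2-.5+270-321.2+0,0),(0,0)) if 0 else "")
for n,p in(("top",(280+183/4-.5,190+131/4-.5)),("scene",(270+(571-324)/4-.5,200+278/4-.5))):print("tall",n,p,onz(n,*p,.1).round(4))
for n,p in(("top",(280+121/4-.5,190+397/4-.5)),("scene",(270+(483-324)/4-.5,200+99/4-.5))):print("low",n,p,onz(n,*p,.06).round(4))
E
```

```text
clock: 0.8
tool_pos: [0.4656, -0.4182, 0.335]
ee_rot: [[0.003, 0.394, -0.919], [-0.001, -0.919, -0.394], [-1.0, 0.002, -0.002]]
force: [-0.3, -1.2, 0.0]
grip_width: 0.996
[-0.8945  0.1276  1.6137  0.0019  1.3982  0.2709] [ 0.4656 -0.4182  0.335 ]
[ 0.4944 -0.235   0.0939] [ 0.4926 -0.2345  0.0939]
[ 0.4622 -0.2425  0.1406] [ 0.4599 -0.2417  0.1406]

tall top (325.25, 222.25) [ 0.6466 -0.0166  0.1   ]
tall scene (331.25, 269.0) [ 0.6512 -0.0171  0.1   ]
low top (309.75, 288.75) [0.4877 0.0208 0.06  ]
low scene (309.25, 224.25) [0.4907 0.0208 0.06  ]
```

```bash
cat >> h.py <<'E'
from scipy.spatial.transform import Rotation as Ro
def need(pos,Rt,ref=None):
    s=env.get_state();p,R=(s["tool_pos"],s["ee_rot"]) if ref is None else ref
    print("shift/0.2",((np.array(pos)-p)/.2).round(3),"rot/pi",(Ro.from_matrix(Rt@R.T).as_rotvec()/np.pi).round(4))
def toolR(yaw,pitch,flip=True):
    "pitch 90=down; yaw deg of brush; tool y = -brush y"
    y,a=np.radians([yaw,pitch]);x=np.array([np.cos(a)*np.cos(y),np.cos(a)*np.sin(y),-np.sin(a)]);yy=np.array([-np.sin(y),np.cos(y),0])*(-1 if flip else 1)
    return np.c_[x,yy,np.cross(x,yy)]
def st():
    s=env.get_state();x,y=s["ee_rot"][:,0],s["ee_rot"][:,1]
    print("t",round(s["clock"],2),"p",s["tool_pos"].round(4),"q",s["qpos"].round(3),"pitch",np.degrees(np.arcsin(-x[2])).round(1),"xyaw",np.degrees(np.arctan2(x[1],x[0])).round(1),"yyaw",np.degrees(np.arctan2(y[1],y[0])).round(1),"F",s["force"].round(1),"T",s["ft_torque"].round(2),"g",round(s["grip_width"]*85.4,1))
E
python3 - <<'E'
from h import *
st();need((.46,.02,.33),toolR(17.4,90))
need((.46,.02,.33),toolR(17.4,60))
need((.46,.02,.33),toolR(17.4,50))
E
```

```text
t 0.8 p [ 0.4656 -0.4182  0.335 ] q [-0.894  0.128  1.614  0.002  1.398  0.271] pitch 89.8 xyaw -11.2 yyaw -66.8 F [-0.3 -1.2  0. ] T [-0.01 -0.02  0.04] g 85.1
shift/0.2 [-0.028  2.191 -0.025] rot/pi [ 0.0002  0.0009 -0.0323]
shift/0.2 [-0.028  2.191 -0.025] rot/pi [ 0.0581 -0.1555 -0.0314]
shift/0.2 [-0.028  2.191 -0.025] rot/pi [ 0.0774 -0.2076 -0.0308]
```

```bash
python3 -m pendant '{"rotation":[[0,0,0],[0.015,-0.04,-0.01],[0.03,-0.08,-0.02],[0.045,-0.12,-0.03],[0.058,-0.155,-0.031],[0.058,-0.155,-0.031]],"xyz":[[0,0.25,0],[0,0.5,0],[0,0.75,0],[0,1,0],[0,1,0],[0,1,0]],"gripper":[85,85,85,85,85,85]}'
python3 -c "
from h import *;st()"
python3 -m pendant '{"rotation":[[0,0,0],[0,0,0],[0,0,0],[0,0,0],[0,0,0]],"xyz":[[0,0.25,0],[0,0.5,0],[0,0.75,0],[0,1,0],[0,1,0]],"gripper":[85,85,85,85,85]}'
python3 -c "
from h import *;st()"
```

```text
clock: 1.4
tool_pos: [0.4602, -0.2213, 0.3313]
ee_rot: [[0.472, 0.294, -0.831], [0.151, -0.956, -0.253], [-0.869, -0.006, -0.495]]
force: [0.2, 0.1, 0.5]
grip_width: 0.999
t 1.4 p [ 0.4602 -0.2213  0.3313] q [-0.86  -0.305  2.076  0.511  1.2    0.266] pitch 60.3 xyaw 17.8 yyaw -72.9 F [0.2 0.1 0.5] T [-0.09  0.26 -0.09] g 85.3
clock: 1.9
tool_pos: [0.462, -0.0172, 0.3339]
ee_rot: [[0.471, 0.304, -0.828], [0.154, -0.953, -0.262], [-0.868, -0.004, -0.496]]
force: [0.0, -0.4, -0.3]
grip_width: 0.993
t 1.9 p [ 0.462  -0.0172  0.3339] q [-0.431 -0.522  2.22   0.392  1.081  0.709] pitch 60.3 xyaw 18.1 yyaw -72.3 F [ 0.  -0.4 -0.3] T [-0.06  0.26 -0.03] g 84.8
```

```bash
cat >> h.py <<'E'
def Rz(a):return Ro.from_euler('z',a).as_matrix()
def Ry(a):return Ro.from_euler('y',a).as_matrix()
# chain built with z along links (up at q=0)
def fk(q,P):
    h,a1,L1,e,L2,d,lat=P
    R=Rz(q[0]);p=np.array([0,0,h])+R@[a1,lat,0]
    R=R@Ry(q[1]);p=p+R@[0,0,L1]
    R=R@Ry(q[2]);p=p+R@[e,0,L2]
    R=R@Rz(q[3])@Ry(q[4]);p=p+R@[0,0,d]
    R=R@Rz(q[5])
    return p,R   # R z = tool x
LIM=np.array([[-2.77,2.77],[-.9,2.22],[.21,2.48],[-1.53,4.67],[.24,2.81],[-2.84,2.84]])
E
cat > data.py <<'E'
import numpy as np
Q=np.array([[-1.32199409,.287103529,1.57800471,1.28e-5,1.2786033,-.150014372],[-.8945,.1276,1.6137,.0019,1.3982,.2709],[-.86,-.305,2.076,.511,1.2,.266],[-.431,-.522,2.22,.392,1.081,.709]])
X=np.array([[.26200879,-.62149213,.25208183],[.4656,-.4182,.335],[.4602,-.2213,.3313],[.462,-.0172,.3339]])
R2=np.array([[.472,.294,-.831],[.151,-.956,-.253],[-.869,-.006,-.495]]);R3=np.array([[.471,.304,-.828],[.154,-.953,-.262],[-.868,-.004,-.496]])
E
python3 - <<'E'
from h import *;from data import *;from scipy.optimize import least_squares
f=lambda P:np.hstack([fk(q,P)[0]-x for q,x in zip(Q,X)])
r=least_squares(lambda P:np.hstack([f(P),1e-3*(P-[.3,0,.4,0,.4,.2,.1])]),[.3,0,.4,0,.4,.2,.1]);print(r.x.round(4),f(r.x).round(4))
for q,Rm in((Q[2],R2),(Q[3],R3)):
    p,R=fk(q,r.x);print(R.round(3));print((R.T@Rm).round(3))
E
```

```text
[ 0.24   -0.0006  0.4428  0.0203  0.5731  0.2269  0.1009] [ 0.  0. -0. -0. -0.  0. -0. -0.  0.  0.  0. -0.]
[[-0.295  0.831  0.472]
 [ 0.956  0.253  0.151]
 [ 0.006  0.495 -0.869]]
[[ 0.    -1.     0.   ]
 [ 0.    -0.001 -1.   ]
 [ 1.    -0.    -0.   ]]
[[-0.305  0.828  0.471]
 [ 0.952  0.263  0.155]
 [ 0.004  0.496 -0.869]]
[[-0.001 -1.     0.001]
 [ 0.    -0.    -1.   ]
 [ 0.999 -0.001  0.   ]]
```

```bash
cat >> h.py <<'E'
PK=[0.24,-0.0006,0.4428,0.0203,0.5731,0.2269,0.1009]
from scipy.optimize import least_squares
T2R=np.array([[0,-1,0],[0,0,-1],[1,0,0]],float)
def ik(p,Rt,q0=None,seeds=12):
    best=None;rng=np.random.default_rng(0)
    S=([np.array(q0)] if q0 is not None else [])
    b=np.arctan2(p[1],p[0])
    for _ in range(seeds):
        S.append(np.array([b-.15+rng.normal()*.3,rng.uniform(-.6,1.2),rng.uniform(.8,2.4),rng.uniform(-1.2,1.2),rng.uniform(.4,2.5),rng.uniform(-2.5,2.5)]))
    for s in S:
        def f(q):
            x,R=fk(q,PK);return np.hstack([(x-p)*10,(Ro.from_matrix((R@T2R)@Rt.T)).as_rotvec()])
        r=least_squares(f,np.clip(s,LIM[:,0]+.01,LIM[:,1]-.01),bounds=(LIM[:,0],LIM[:,1]),max_nfev=60)
        m=np.min(np.minimum(r.x-LIM[:,0],LIM[:,1]-r.x))
        k=(r.cost<1e-5, m if r.cost<1e-5 else -r.cost)
        if best is None or k>best[0]:best=(k,r.x)
        if q0 is not None and r.cost<1e-5 and m>.05:break
    return best
RACK=(np.array([.528,.281,0]),17.4);REST=(np.array([.4815,-.2375,0]),12.2);POT=np.array([.6485,-.017,0])
def brush(mid,yaw,pitch):
    "pitch>0 head down"
    y,a=np.radians([yaw,pitch]);x=np.array([np.cos(a)*np.cos(y),np.cos(a)*np.sin(y),-np.sin(a)]);yy=np.array([-np.sin(y),np.cos(y),0]);return np.array(mid,float),np.c_[x,yy,np.cross(x,yy)]
def grasp(b,g,alpha,ahead=.003,zoff=0):
    m,B=b;Rt=B@Ry(np.radians(alpha))@np.diag([1,-1,-1.])
    gp=m+B@[g,0,zoff];return gp-Rt[:,0]*ahead,Rt
E
python3 - <<'E'
from h import *
yr=RACK[1]
def rk(th,back):
    # tilt about lower tip edge
    b0=brush(RACK[0]+[0,0,.085],yr,0);piv=b0[0]+b0[1]@[.12,0,-.016]
    _,B=brush([0,0,0],yr,th);mid=piv-B@[.12,0,-.016]-B[:,0]*back;return mid,B
rest=brush(REST[0]+[0,0,.13],REST[1],45)
for al in(35,45,60,75,90):
  for g in(-.06,-.085,-.1):
    o=[]
    for b in(rk(0,0),rk(11,0),rk(11,.05),rest,(rest[0]+rest[1]@[0,0,.08],rest[1])):
        r=ik(*grasp(b,g,al));o.append(f"{r[0][1]:.3f}")
    print(al,g,o)
print("pot")
for al in(0,20,40,60,90):
  for g in(-.075,-.1):
    o=[]
    r=ik(*grasp(rest,g,al));o.append(f"{r[0][1]:.3f}")
    for y in(-60,-30,0,20):
      for z in(.015,.12):
        b=brush(POT+[0,0,z+.12],y,90);r=ik(*grasp(b,g,al));o.append(f"{r[0][1]:.3f}")
    print(al,g,o)
E
```

```text
35 -0.06 ['0.016', '-0.007', '-0.004', '0.352', '0.495']
35 -0.085 ['-0.005', '-0.006', '-0.006', '0.339', '0.482']
35 -0.1 ['-0.042', '-0.005', '-0.014', '0.332', '0.476']
45 -0.06 ['-0.009', '0.067', '0.072', '0.421', '0.569']
45 -0.085 ['-0.014', '0.084', '0.021', '0.405', '0.554']
45 -0.1 ['-0.014', '0.092', '-0.000', '0.397', '0.547']
60 -0.06 ['0.074', '0.308', '0.203', '0.523', '0.677']
60 -0.085 ['0.075', '0.255', '0.153', '0.503', '0.658']
60 -0.1 ['0.078', '0.224', '0.123', '0.492', '0.647']
75 -0.06 ['0.316', '0.448', '0.341', '0.619', '0.775']
75 -0.085 ['0.260', '0.394', '0.289', '0.593', '0.751']
75 -0.1 ['0.226', '0.362', '0.258', '0.579', '0.738']
90 -0.06 ['0.457', '0.588', '0.476', '0.703', '0.859']
90 -0.085 ['0.398', '0.532', '0.422', '0.672', '0.829']
90 -0.1 ['0.364', '0.498', '0.390', '0.655', '0.812']
pot
0 -0.075 ['0.128', '0.404', '0.404', '0.799', '0.904', '0.799', '0.904', '0.799', '0.904']
0 -0.1 ['0.120', '0.404', '0.404', '0.820', '0.928', '0.820', '0.935', '0.820', '0.935']
20 -0.075 ['0.245', '0.551', '0.509', '0.978', '0.967', '1.002', '1.073', '0.989', '1.088']
20 -0.1 ['0.235', '0.541', '0.499', '0.980', '0.962', '1.022', '1.032', '1.008', '1.068']
40 -0.075 ['0.378', '0.616', '0.543', '0.926', '0.769', '0.894', '0.736', '0.955', '0.802']
40 -0.1 ['0.364', '0.599', '0.524', '0.890', '0.730', '0.858', '0.697', '0.919', '0.764']
60 -0.075 ['0.511', '0.623', '0.519', '0.620', '0.477', '0.572', '0.427', '0.657', '0.524']
60 -0.1 ['0.492', '0.600', '0.491', '0.587', '0.442', '0.539', '0.390', '0.626', '0.491']
90 -0.075 ['0.684', '0.510', '0.376', '0.220', '0.111', '0.149', '0.031', '0.281', '0.193']
90 -0.1 ['0.655', '0.492', '0.332', '0.195', '0.085', '0.122', '0.002', '0.260', '0.173']
```

```bash
python3 - <<'E'
from h import *
b=brush(RACK[0]+[0,0,.085],17.4,0);p,R=grasp(b,-.085,80);print(p)
need(p+[0,0,.08],R);need(p,R)
E
```

```text
[0.44639247 0.25542575 0.08795442]
shift/0.2 [-0.078  1.363 -0.83 ] rot/pi [-0.0343  0.1041 -0.0015]
shift/0.2 [-0.078  1.363 -1.23 ] rot/pi [-0.0343  0.1041 -0.0015]
```

```bash
python3 -m pendant '{"rotation":[[-0.01,0.03,0],[-0.02,0.06,0],[-0.03,0.09,0],[-0.034,0.104,-0.001],[-0.034,0.104,-0.001],[-0.034,0.104,-0.001]],"xyz":[[0,0.22,-0.1],[0,0.45,-0.2],[0,0.68,-0.3],[0,0.9,-0.4],[0,1,-0.5],[0,1,-0.5]],"gripper":[85,85,85,85,85,85]}'
python3 - <<'E'
from h import *
st()
b=brush(RACK[0]+[0,0,.085],17.4,0);p,R=grasp(b,-.085,80)
need(p+[0,0,.06],R);need(p,R)
E
```

```text
clock: 2.5
tool_pos: [0.4615, 0.1789, 0.2296]
ee_rot: [[0.16, 0.295, -0.942], [0.047, -0.955, -0.291], [-0.986, 0.002, -0.167]]
force: [0.8, -0.2, 0.1]
grip_width: 0.997
t 2.5 p [0.4615 0.1789 0.2296] q [ 0.154 -0.187  2.119  0.026  1.043  1.414] pitch 80.4 xyaw 16.5 yyaw -72.8 F [ 0.8 -0.2  0.1] T [-0.06  0.05  0.  ] g 85.2
shift/0.2 [-0.075  0.383 -0.408] rot/pi [ 0.0012 -0.0019  0.0013]
shift/0.2 [-0.075  0.383 -0.708] rot/pi [ 0.0012 -0.0019  0.0013]
```

```bash
python3 -m pendant '{"rotation":[[0,0,0],[0,0,0],[0,0,0],[0,0,0],[0,0,0]],"xyz":[[-0.03,0.2,-0.1],[-0.075,0.385,-0.25],[-0.075,0.385,-0.4],[-0.075,0.385,-0.4],[-0.075,0.385,-0.4]],"gripper":[85,85,85,85,85]}'
python3 - <<'E'
from h import *
t=env.get_image("top");s=env.get_image("scene")
st()
b=brush(RACK[0]+[0,0,.085],17.4,0);p,R=grasp(b,-.085,80)
need(p,R)
crop("top",t,150,200,120,140,4,"pics/e1.png")
crop("scene",s,330,90,140,130,4,"pics/e2.png")
a=cv2.imread("pics/e1.png");b=cv2.imread("pics/e2.png")
E
```

```text
clock: 3.0
tool_pos: [0.4485, 0.2538, 0.154]
ee_rot: [[0.168, 0.291, -0.942], [0.048, -0.957, -0.287], [-0.985, 0.003, -0.175]]
force: [0.1, 0.3, -0.3]
grip_width: 0.992
t 3.1 p [0.4494 0.2542 0.1558] q [ 0.321 -0.045  2.138 -0.009  0.869  1.602] pitch 79.7 xyaw 16.2 yyaw -73.1 F [-0.6 -0.3  0.6] T [ 0.02  0.1  -0.03] g 84.8
shift/0.2 [-0.015  0.006 -0.339] rot/pi [0.0001 0.0018 0.0029]
```

View pics/e1.png

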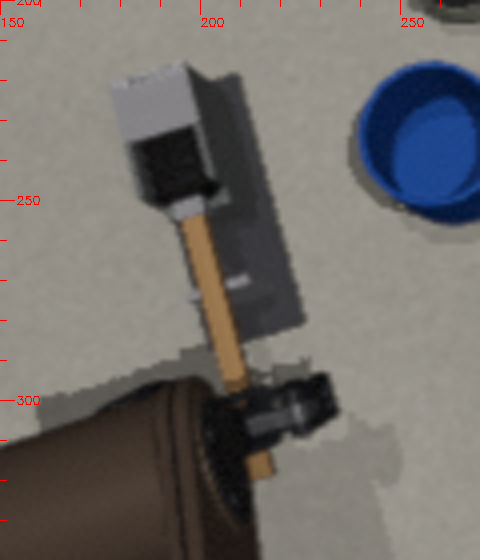

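View pics/e2.png

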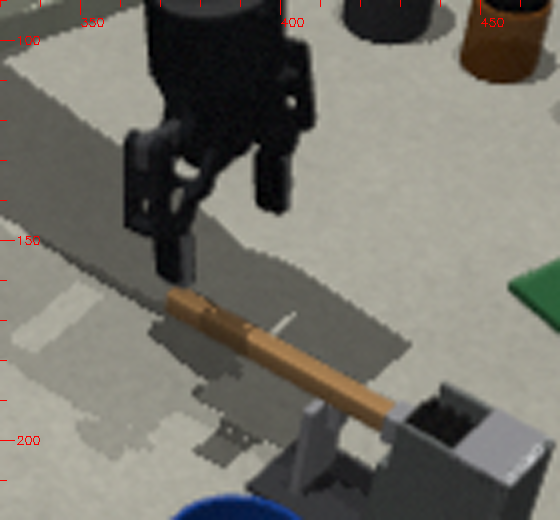

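```bash
python3 -m pendant '{"rotation":[[0,0,0],[0,0,0.002],[0,0,0.002],[0,0,0.002],[0,0,0.002]],"xyz":[[-0.01,0.005,-0.15],[-0.01,0.005,-0.28],[-0.01,0.005,-0.335],[-0.01,0.005,-0.335],[-0.01,0.005,-0.335]],"gripper":[85,85,85,85,85]}'
python3 -c "
from h import *;st()"
python3 -m pendant '{"rotation":[[0,0,0],[0,0,0],[0,0,0],[0,0,0],[0,0,0],[0,0,0],[0,0,0],[0,0,0]],"xyz":[[0,0,0],[0,0,0],[0,0,0],[0,0,0],[0,0,0],[0,0,0],[0,0,0],[0,0,0]],"gripper":[40,20,10,8,8,8,8,8]}' 60
python3 -c "
from h import *;st()
t=env.get_image('top');s=env.get_image('scene')
crop('top',t,150,200,120,140,4,'pics/f1.png')
crop('scene',s,330,90,140,130,4,'pics/f2.png')"
```

```text
clock: 3.6
tool_pos: [0.4465, 0.256, 0.088]
ee_rot: [[0.17, 0.298, -0.939], [0.051, -0.955, -0.293], [-0.984, 0.002, -0.178]]
force: [0.8, -0.3, -0.5]
grip_width: 0.995
t 3.6 p [0.4465 0.256  0.088 ] q [ 0.326  0.063  2.176 -0.009  0.724  1.6  ] pitch 79.8 xyaw 16.8 yyaw -72.7 F [ 0.8 -0.3 -0.5] T [0.06 0.04 0.02] g 85.0
clock: 4.4
tool_pos: [0.4452, 0.256, 0.0864]
ee_rot: [[0.168, 0.298, -0.94], [0.051, -0.954, -0.294], [-0.985, 0.002, -0.175]]
force: [-1.1, -0.4, 0.8]
grip_width: 0.153
t 4.4 p [0.4452 0.256  0.0864] q [ 0.327  0.064  2.178 -0.009  0.724  1.6  ] pitch 79.9 xyaw 16.9 yyaw -72.6 F [-1.1 -0.4  0.8] T [0.01 0.09 0.02] g 13.1
```

View pics/f2.png

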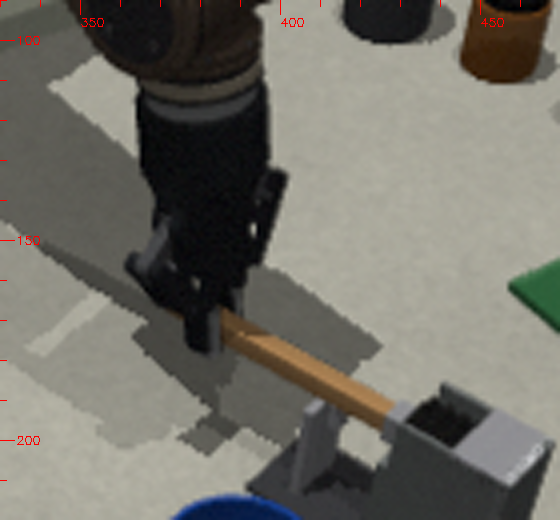

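View pics/f1.png

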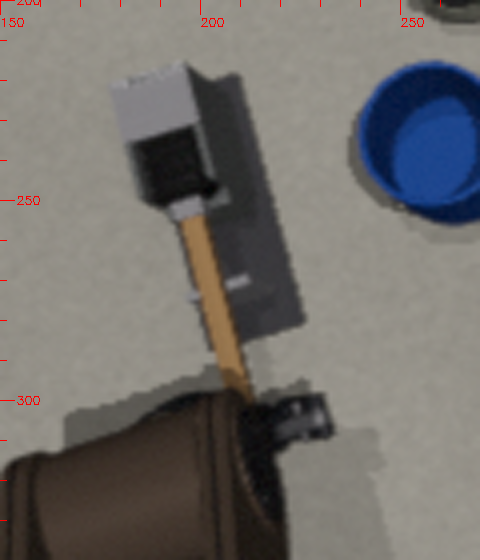

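```bash
python3 - <<'E'
from h import *
y0=17.4
b0=brush(RACK[0]+[0,0,.085],y0,0);piv=b0[0]+b0[1]@[.12,0,-.016]
p0,R0=grasp(b0,-.085,80)
def rk(th,back,up=0):
    _,B=brush([0,0,0],y0,th);return piv-B@[.12,0,-.016]-B[:,0]*back+[0,0,up],B
for th,back,up in((4,0,0),(8,0,0),(11.5,0,0),(11.5,.02,0),(11.5,.04,0),(11.5,.06,0),(11.5,.06,.03)):
    p,R=grasp(rk(th,back,up),-.085,80);print(th,back);need(p,R,(p0,R0))
E
```

```text
4 0
shift/0.2 [0.009 0.003 0.071] rot/pi [-0.0066  0.0212 -0.    ]
8 0
shift/0.2 [0.022 0.007 0.142] rot/pi [-0.0133  0.0424  0.    ]
11.5 0
shift/0.2 [0.038 0.012 0.203] rot/pi [-0.0191  0.061   0.    ]
11.5 0.02
shift/0.2 [-0.056 -0.017  0.223] rot/pi [-0.0191  0.061   0.    ]
11.5 0.04
shift/0.2 [-0.149 -0.047  0.243] rot/pi [-0.0191  0.061   0.    ]
11.5 0.06
shift/0.2 [-0.243 -0.076  0.263] rot/pi [-0.0191  0.061   0.    ]
11.5 0.06
shift/0.2 [-0.243 -0.076  0.413] rot/pi [-0.0191  0.061   0.    ]
```

```bash
python3 -m pendant '{"rotation":[[0,0,0],[0,0,0],[-0.003,0.011,0],[-0.007,0.021,0],[-0.01,0.032,0],[-0.013,0.042,0],[-0.016,0.052,0],[-0.019,0.061,0],[-0.019,0.061,0],[-0.019,0.061,0]],"xyz":[[0,0,0],[0,0,0],[0.004,0.001,0.035],[0.009,0.003,0.071],[0.015,0.005,0.107],[0.022,0.007,0.142],[0.03,0.01,0.175],[0.038,0.012,0.203],[0.038,0.012,0.203],[0.038,0.012,0.203]],"gripper":[8,8,8,8,8,8,8,8,8,8]}' 100
python3 -c "
from h import *;st()
t=env.get_image('top');s=env.get_image('scene')
crop('scene',s,330,90,140,130,4,'pics/g2.png')"
```

```text
clock: 5.5
tool_pos: [0.4526, 0.2583, 0.1264]
ee_rot: [[-0.023, 0.299, -0.954], [-0.009, -0.954, -0.298], [-1.0, 0.001, 0.024]]
force: [1.4, 0.3, -0.2]
grip_width: 0.149
t 5.5 p [0.4526 0.2583 0.1264] q [ 3.240e-01  1.060e-01  2.037e+00 -1.000e-03  1.023e+00  1.592e+00] pitch 88.6 xyaw -159.5 yyaw -72.6 F [ 1.4  0.3 -0.2] T [ 0.09 -0.2   0.  ] g 12.7
```

View pics/g2.png

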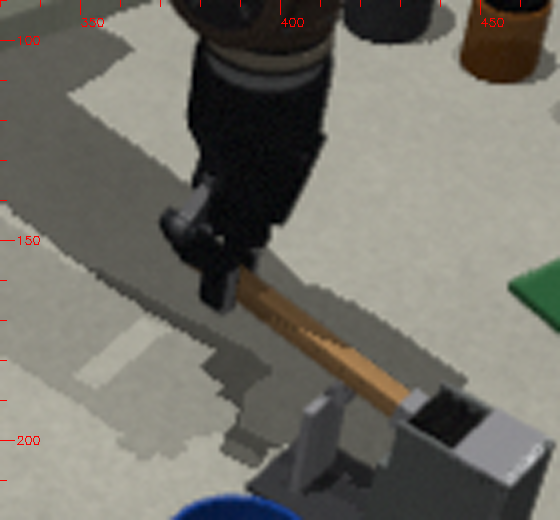

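```bash
python3 -m pendant '{"rotation":[[0,0,0],[0,0,0],[0,0,0],[0,0,0],[0,0,0],[0,0,0]],"xyz":[[-0.045,-0.014,0.011],[-0.094,-0.029,0.02],[-0.14,-0.044,0.03],[-0.187,-0.059,0.04],[-0.187,-0.059,0.04],[-0.187,-0.059,0.04]],"gripper":[8,8,8,8,8,8]}'
python3 -c "
from h import *;st()
s=env.get_image('scene')
crop('scene',s,330,90,140,130,4,'pics/g3.png')"
```

```text
clock: 6.2
tool_pos: [0.4152, 0.2466, 0.1352]
ee_rot: [[-0.022, 0.299, -0.954], [-0.008, -0.954, -0.299], [-1.0, 0.001, 0.024]]
force: [-0.5, 0.0, -1.5]
grip_width: 0.148
t 6.2 p [0.4152 0.2466 0.1352] q [ 3.260e-01  7.000e-03  2.122e+00 -1.000e-03  1.036e+00  1.594e+00] pitch 88.6 xyaw -159.5 yyaw -72.6 F [-0.5  0.  -1.5] T [0.   0.11 0.01] g 12.7
```

View pics/g3.png

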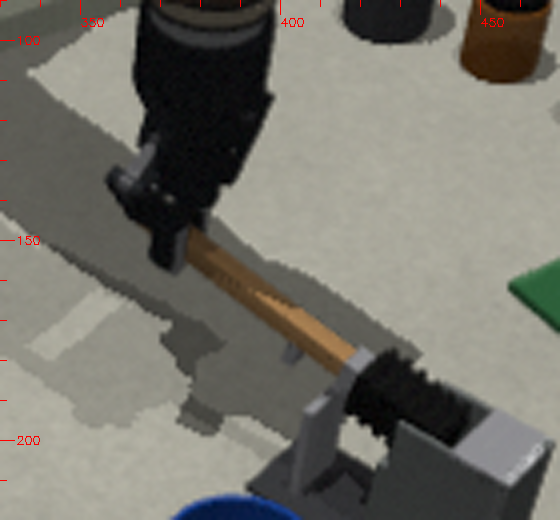

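```bash
python3 -m pendant '{"rotation":[[0,0,0],[0,0,0],[0,0,0],[0,0,0],[0,0,0],[0,0,0],[0,0,0],[0,0,0],[0,0,0]],"xyz":[[-0.04,-0.013,0.1],[-0.05,-0.015,0.25],[-0.04,-0.02,0.48],[0,-0.1,0.7],[0.05,-0.3,0.9],[0.1,-0.55,0.9],[0.15,-0.78,0.9],[0.2,-1,0.9],[0.2,-1,0.9]],"gripper":[8,8,8,8,8,8,8,8,8]}'
python3 - <<'E'
from h import *
st()
rest=brush(REST[0]+[0,0,.13],REST[1],45)
pre=(rest[0]+rest[1]@[0,0,.09],rest[1])
p,R=grasp(pre,-.085,80);print(p);need(p,R)
s=env.get_state()
r=ik(p,R,s["qpos"]);print(r)
s=env.get_image('scene')
cv2.imwrite("pics/g4.png",s[:,:,::-1])
E
```

```text
clock: 7.15
tool_pos: [0.4566, 0.0416, 0.3152]
ee_rot: [[-0.022, 0.291, -0.956], [-0.011, -0.957, -0.291], [-1.0, 0.004, 0.025]]
force: [-0.4, -0.3, -1.4]
grip_width: 0.146
t 7.15 p [0.4566 0.0416 0.3152] q [-0.124 -0.241  2.001 -0.014  1.402  1.154] pitch 88.6 xyaw -154.2 yyaw -73.1 F [-0.4 -0.3 -1.4] T [-0.03  0.07 -0.02] g 12.5
[ 0.48663756 -0.23638922  0.25620114]
shift/0.2 [ 0.15  -1.39  -0.295] rot/pi [-0.0458  0.181  -0.0258]
((np.True_, np.float64(0.8002261060373461)), array([-0.48424736,  0.26034568,  1.67977389, -0.37976423,  1.68543215,
        0.9238913 ]))
```

View pics/g4.png

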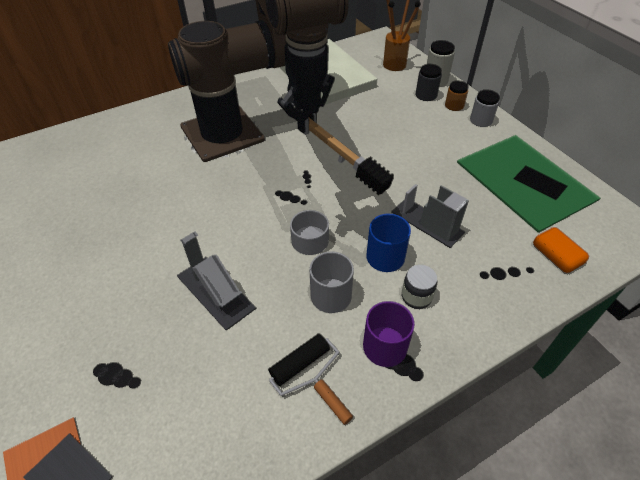

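```bash
python3 -m pendant '{"rotation":[[0,0,0],[-0.01,0.04,-0.005],[-0.02,0.08,-0.01],[-0.03,0.12,-0.017],[-0.04,0.16,-0.023],[-0.046,0.181,-0.026],[-0.046,0.181,-0.026],[-0.046,0.181,-0.026]],"xyz":[[0.02,-0.2,0],[0.04,-0.4,0],[0.08,-0.62,0],[0.1,-0.85,0],[0.15,-1,0],[0.15,-1,0],[0.15,-1,0],[0.15,-1,0]],"gripper":[8,8,8,8,8,8,8,8]}'
python3 - <<'E'
from h import *
st()
rest=brush(REST[0]+[0,0,.13],REST[1],45)
pre=(rest[0]+rest[1]@[0,0,.09],rest[1])
p,R=grasp(pre,-.085,80);need(p,R)
p,R=grasp(rest,-.085,80);need(p,R)
E
```

```text
clock: 8.0
tool_pos: [0.4858, -0.1522, 0.3144]
ee_rot: [[-0.56, 0.218, -0.799], [-0.12, -0.976, -0.182], [-0.819, -0.007, 0.573]]
force: [-0.8, 1.0, -1.4]
grip_width: 0.142
t 8.0 p [ 0.4858 -0.1522  0.3144] q [-0.363  0.165  1.684 -0.326  1.812  0.992] pitch 55.0 xyaw -167.9 yyaw -77.4 F [-0.8  1.  -1.4] T [ 0.05 -0.3   0.01] g 12.1
shift/0.2 [ 0.004 -0.421 -0.291] rot/pi [-0.0021 -0.0003 -0.0022]
shift/0.2 [-0.307 -0.488 -0.609] rot/pi [-0.0021 -0.0003 -0.0022]
```

```bash
python3 -m pendant '{"rotation":[[0,0,0],[0,0,0],[-0.002,0,-0.002],[-0.002,0,-0.002],[-0.002,0,-0.002]],"xyz":[[0,-0.2,-0.05],[0,-0.4,-0.15],[0.004,-0.421,-0.29],[0.004,-0.421,-0.29],[0.004,-0.421,-0.29]],"gripper":[8,8,8,8,8]}'
python3 - <<'E'
from h import *
t=env.get_image('top');s=env.get_image('scene');st()
rest=brush(REST[0]+[0,0,.13],REST[1],45)
p,R=grasp(rest,-.085,80);need(p,R)
crop('scene',s,140,170,140,150,4,'pics/k1.png')
crop('top',t,360,200,110,130,4,'pics/k2.png')
# predicted brush from measured tcp
S=env.get_state();Rt=S["ee_rot"];B=Rt@np.diag([1,-1,-1.])@Ry(-np.radians(80));m=S["tool_pos"]+Rt[:,0]*.003-B@[-.085,0,0]
for n in("scene","top"):
    for nm,q in(("tip+z",[.12,0,.016]),("tip-z",[.12,0,-.016]),("neck",[.055,0,.008]),("tail",[-.12,0,.008])):print(n,nm,px(n,m+B@q).round(1))
E
```

```text
clock: 8.5
tool_pos: [0.486, -0.2365, 0.2577]
ee_rot: [[-0.562, 0.211, -0.8], [-0.121, -0.977, -0.173], [-0.818, 0.0, 0.575]]
force: [0.2, 0.9, -1.0]
grip_width: 0.148
t 8.6 p [ 0.4868 -0.2368  0.2592] q [-0.484  0.258  1.677 -0.381  1.688  0.923] pitch 55.1 xyaw -167.6 yyaw -77.8 F [-1.1  0.4 -1. ] T [ 0.02 -0.29 -0.04] g 12.5
shift/0.2 [-0.312 -0.065 -0.333] rot/pi [ 0.0007  0.0005 -0.0001]
scene tip+z [242.3 297.4]
scene tip-z [236.9 296.6]
scene neck [223.  268.3]
scene tail [172.  185.9]
top tip+z [404.8 224.2]
top tip-z [405.4 235. ]
top neck [413.  242.8]
top tail [439.6 295.2]
```

View pics/k1.png

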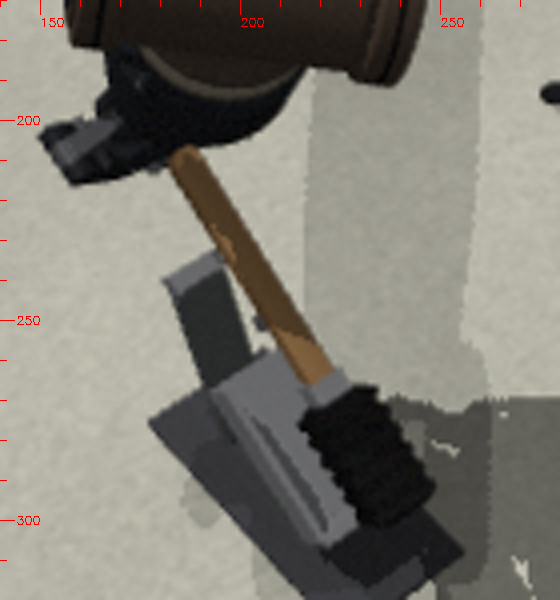

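View pics/k2.png

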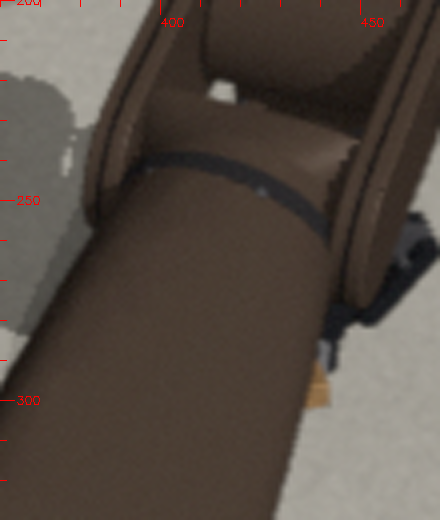

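```bash
python3 -m pendant '{"rotation":[[0,0,0],[0,0,0],[0,0,0],[0,0,0],[0,0,0],[0,0,0],[0,0,0]],"xyz":[[-0.06,-0.013,-0.06],[-0.12,-0.026,-0.123],[-0.18,-0.039,-0.185],[-0.24,-0.051,-0.247],[-0.265,-0.056,-0.275],[-0.265,-0.056,-0.275],[-0.265,-0.056,-0.275]],"gripper":[8,8,8,8,8,8,8]}'
python3 - <<'E'
from h import *
st()
rest=brush(REST[0]+[0,0,.13],REST[1],45)
p,R=grasp(rest,-.085,80);need(p,R)
s=env.get_image('scene');t=env.get_image('top')
crop('scene',s,140,170,140,150,4,'pics/k3.png')
E
```

```text
clock: 9.3
tool_pos: [0.4341, -0.2488, 0.2033]
ee_rot: [[-0.56, 0.211, -0.801], [-0.122, -0.978, -0.171], [-0.819, 0.002, 0.573]]
force: [0.1, -0.1, -0.9]
grip_width: 0.142
t 9.3 p [ 0.4341 -0.2488  0.2033] q [-0.543  0.22   1.831 -0.405  1.561  0.919] pitch 55.0 xyaw -167.7 yyaw -77.8 F [ 0.1 -0.1 -0.9] T [ 0.16 -0.31  0.04] g 12.2
shift/0.2 [-0.048 -0.005 -0.054] rot/pi [0.0006 0.0002 0.0002]
```

View pics/k3.png

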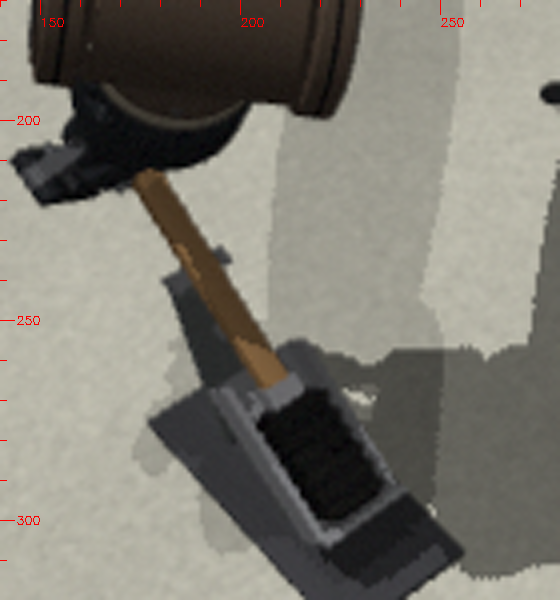

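```bash
python3 -m pendant '{"rotation":[[0,0,0],[0,0,0],[0,0,0],[0,0,0],[0,0,0],[0,0,0]],"xyz":[[-0.015,-0.003,-0.015],[-0.03,-0.006,-0.031],[-0.04,-0.008,-0.042],[-0.046,-0.009,-0.05],[-0.046,-0.009,-0.05],[-0.046,-0.009,-0.05]],"gripper":[8,8,8,8,8,8]}'
python3 - <<'E'
from h import *
st()
rest=brush(REST[0]+[0,0,.13],REST[1],45)
p,R=grasp(rest,-.085,80);need(p,R)
s=env.get_image('scene')
crop('scene',s,140,170,140,150,4,'pics/k4.png')
E
```

```text
clock: 10.0
tool_pos: [0.4251, -0.2505, 0.1935]
ee_rot: [[-0.559, 0.21, -0.802], [-0.121, -0.978, -0.171], [-0.82, 0.001, 0.572]]
force: [1.8, 3.2, 5.1]
grip_width: 0.145
t 10.0 p [ 0.4251 -0.2505  0.1935] q [-0.554  0.216  1.856 -0.409  1.538  0.918] pitch 55.1 xyaw -167.8 yyaw -77.9 F [1.8 3.2 5.1] T [ 0.41 -0.36 -0.06] g 12.4
shift/0.2 [-0.003  0.003 -0.005] rot/pi [0.0003 0.0005 0.0005]
```

View pics/k4.png

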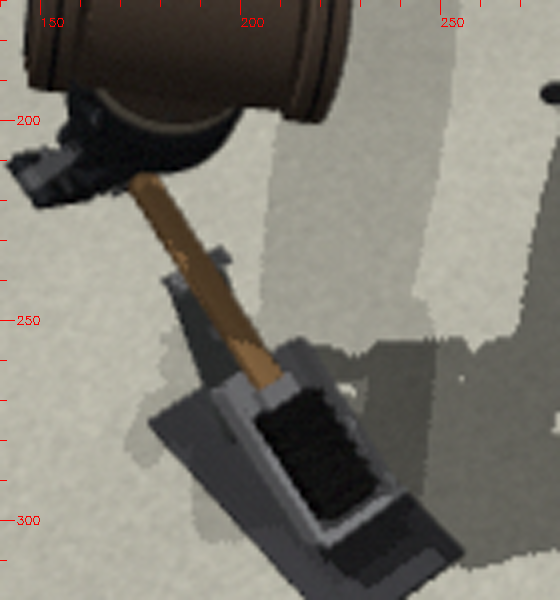

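```bash
python3 -m pendant '{"rotation":[[0,0,0],[0,0,0],[0,0,0],[0,0,0],[0,0,0],[0,0,0],[0,0,0]],"xyz":[[0,0,0],[0,0,0],[0,0,0],[0,0,0],[0,0,0],[0,0,0],[0,0,0]],"gripper":[20,30,40,40,40,40,40]}' 60
python3 - <<'E'
from h import *
st()
s=env.get_image('scene');t=env.get_image('top')
crop('scene',s,140,170,140,150,4,'pics/k5.png')
E
```

```text
clock: 10.75
tool_pos: [0.4239, -0.2506, 0.1919]
ee_rot: [[-0.562, 0.21, -0.8], [-0.121, -0.978, -0.172], [-0.818, 0.0, 0.575]]
force: [-0.6, -0.0, 0.3]
grip_width: 0.469
t 10.75 p [ 0.4239 -0.2506  0.1919] q [-0.555  0.217  1.859 -0.411  1.537  0.919] pitch 54.9 xyaw -167.9 yyaw -77.9 F [-0.6 -0.   0.3] T [ 0.02 -0.31 -0.  ] g 40.1
```

View pics/k5.png

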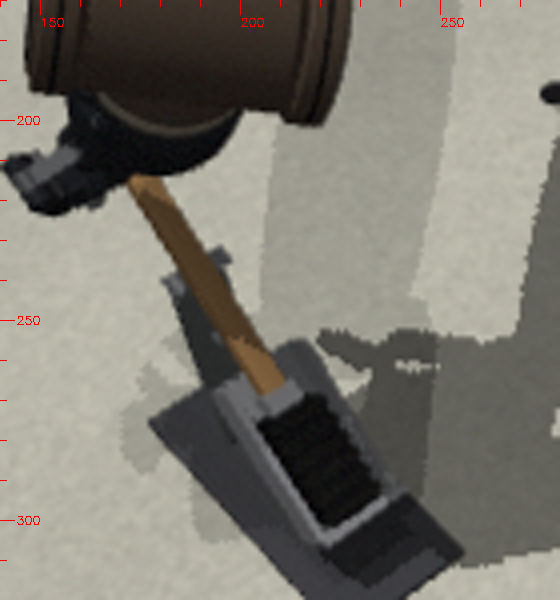

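```bash
python3 - <<'E'
from h import *
rest=brush(REST[0]+[0,0,.13],REST[1],45)
for a in(65,45):
    p,R=grasp(rest,-.09,a);need(p,R)
s=env.get_state();print(ik(p,R,s["qpos"]))
E
```

```text
shift/0.2 [-0.018 -0.001  0.023] rot/pi [ 0.0178 -0.082   0.0005]
shift/0.2 [-0.023 -0.002  0.024] rot/pi [ 0.0412 -0.1906  0.0005]
((np.True_, np.float64(0.4024167259572873)), array([-7.47294498e-01, -7.55438890e-02,  2.07758327e+00, -2.36956339e-14,
        1.13955327e+00,  6.10571660e-01]))
```

```bash
python3 -m pendant '{"rotation":[[0.006,-0.03,0],[0.012,-0.055,0],[0.018,-0.082,0],[0.024,-0.11,0],[0.03,-0.14,0],[0.036,-0.17,0],[0.041,-0.19,0],[0.041,-0.19,0],[0.041,-0.19,0]],"xyz":[[-0.006,0,0.008],[-0.012,0,0.015],[-0.018,-0.001,0.023],[-0.019,-0.001,0.023],[-0.021,-0.001,0.024],[-0.023,-0.002,0.024],[-0.023,-0.002,0.024],[-0.023,-0.002,0.024],[-0.023,-0.002,0.024]],"gripper":[50,50,50,50,50,50,50,50,50]}'
python3 - <<'E'
from h import *
st()
rest=brush(REST[0]+[0,0,.13],REST[1],45)
p,R=grasp(rest,-.09,45);need(p,R)
s=env.get_image('scene');t=env.get_image('top')
crop('scene',s,130,150,150,150,4,'pics/l1.png')
crop('top',t,360,200,110,130,4,'pics/l2.png')
for n in("scene","top"):
    for nm,q in(("tip+z",[.12,0,.016]),("neck",[.055,0,.008]),("tailtop",[-.12,0,.008]),("tailaxis",[-.12,0,0])):print(n,nm,px(n,rest[0]+rest[1]@q).round(1))
E
```

```text
clock: 11.75
tool_pos: [0.4192, -0.2512, 0.1969]
ee_rot: [[-0.003, 0.209, -0.978], [-0.001, -0.978, -0.209], [-1.0, 0.0, 0.003]]
force: [0.0, -0.5, -0.4]
grip_width: 0.586
t 11.75 p [ 0.4192 -0.2512  0.1969] q [-0.747 -0.074  2.076 -0.003  1.142  0.614] pitch 89.8 xyaw -167.0 yyaw -77.9 F [ 0.  -0.5 -0.4] T [0.02 0.01 0.01] g 50.0
shift/0.2 [ 0.001  0.001 -0.001] rot/pi [ 0.0002 -0.0009  0.0006]
scene tip+z [228.3 295.8]
scene neck [210.5 269.1]
scene tailtop [163.3 194. ]
scene tailaxis [162.6 194.6]
top tip+z [406.  254.1]
top neck [413.9 273. ]
top tailtop [439.1 326.7]
top tailaxis [439.1 329.3]
```

View pics/l1.png

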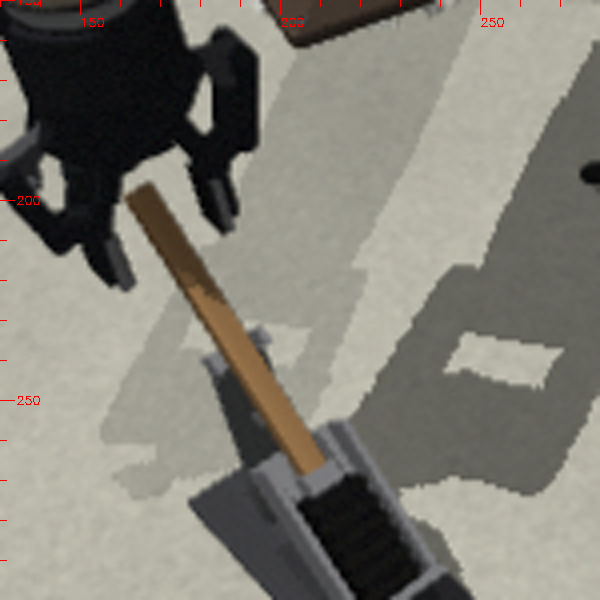

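View pics/l2.png

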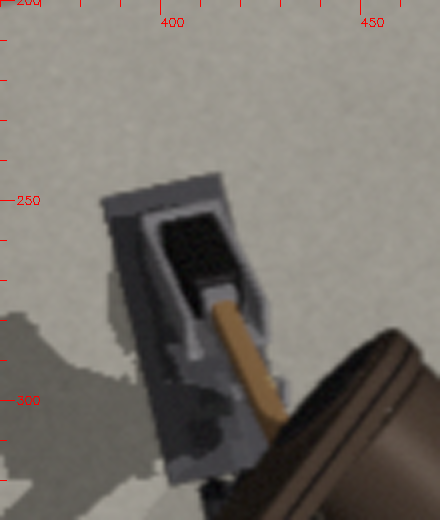

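```bash
python3 -m pendant '{"rotation":[[0,0,0],[0,0,0],[0,0,0],[0,0,0],[0,0,0],[0,0,0],[0,0,0],[0,0,0]],"xyz":[[0,0,0],[0,0,0],[0,0,0],[0,0,0],[0,0,0],[0,0,0],[0,0,0],[0,0,0]],"gripper":[20,10,8,8,8,8,8,8]}' 110
python3 - <<'E'
from h import *
st()
for al in(45,):
 for yaw in(12.2,):
  for z in(.015,.12):
    b=brush(POT+[0,0,z+.12],yaw,90);p,R=grasp(b,-.09,al);k,q=ik(p,R,[-.2,.3,1.6,0,1.6,.6])
    h,a1,L1,e,L2,d,lat=PK
    Rr=Rz(q[0]);s=np.array([0,0,h])+Rr@[a1,lat,0];R1=Rr@Ry(q[1]);el=s+R1@[0,0,L1];R2=R1@Ry(q[2]);w=el+R2@[e,0,L2]
    tail=b[0]+b[1]@[-.12,0,0]
    u=(w-el)/np.linalg.norm(w-el);v=tail-el;t=v@u;print(k,q.round(2),"el",el.round(3),"w",w.round(3),"tail",tail.round(3),"dist",np.linalg.norm(v-u*t).round(3),t.round(3))
s=env.get_image('scene')
crop('scene',s,130,150,150,150,4,'pics/l3.png')
E
```

```text
clock: 12.65
tool_pos: [0.4195, -0.251, 0.1968]
ee_rot: [[-0.001, 0.21, -0.978], [-0.0, -0.978, -0.21], [-1.0, 0.0, 0.001]]
force: [1.0, -0.2, 0.3]
grip_width: 0.149
t 12.65 p [ 0.4195 -0.251   0.1968] q [-7.470e-01 -7.400e-02  2.076e+00 -1.000e-03  1.140e+00  6.130e-01] pitch 89.9 xyaw -166.1 yyaw -77.9 F [ 1.  -0.2  0.3] T [-0.03 -0.27  0.02] g 12.7
(np.True_, np.float64(0.8224029616259882)) [-0.1   0.65  1.26 -0.24  1.99  1.24] el [0.275 0.073 0.594] w [0.807 0.017 0.388] tail [ 0.648 -0.017  0.255] dist 0.186 0.477
(np.True_, np.float64(0.6691282867587338)) [-0.1   0.58  1.17 -0.26  2.14  1.2 ] el [0.249 0.075 0.612] w [0.807 0.017 0.493] tail [ 0.648 -0.017  0.36 ] dist 0.169 0.45
```

View pics/l3.png

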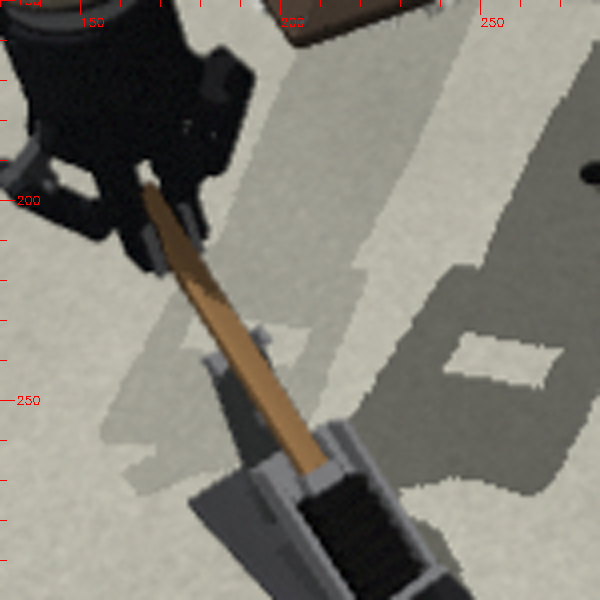

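```bash
python3 -m pendant '{"rotation":[[0,0,0],[0,0,0],[0,0,0],[0,0,0],[0,0,0],[0,0,0],[0,0,0],[0,0,0]],"xyz":[[0.035,0.0075,0.035],[0.1,0.022,0.105],[0.2,0.043,0.205],[0.35,0.075,0.36],[0.4,0.08,0.5],[0.4,0.08,0.7],[0.4,0.08,0.8],[0.4,0.08,0.8]],"gripper":[8,8,8,8,8,8,8,8]}'
python3 - <<'E'
from h import *
st()
for z in(.16,.11,.015):
    b=brush(POT+[0,0,z+.12],12.2,90);p,R=grasp(b,-.092,45);need(p,R);s=env.get_state();print(p,ik(p,R,s["qpos"])[1].round(2))
s=env.get_image('scene')
cv2.imwrite("pics/m1.png",s[:,:,::-1])
E
```

```text
clock: 13.5
tool_pos: [0.5006, -0.2355, 0.3614]
ee_rot: [[0.004, 0.21, -0.978], [-0.005, -0.978, -0.21], [-1.0, 0.005, -0.003]]
force: [0.7, -0.4, -0.8]
grip_width: 0.147
t 13.5 p [ 0.5006 -0.2355  0.3614] q [-0.622 -0.05   1.75  -0.002  1.436  0.737] pitch 89.7 xyaw -51.2 yyaw -77.9 F [ 0.7 -0.4 -0.8] T [-0.02  0.04 -0.03] g 12.6
shift/0.2 [0.75  1.095 0.064] rot/pi [-0.0513  0.2455 -0.0004]
[ 0.65057341 -0.01655171  0.37412132] [-0.1   0.56  1.12 -0.28  2.21  1.18]
shift/0.2 [ 0.75   1.095 -0.186] rot/pi [-0.0513  0.2455 -0.0004]
[ 0.65057341 -0.01655171  0.32412132] [-0.1   0.58  1.18 -0.26  2.13  1.2 ]
shift/0.2 [ 0.75   1.095 -0.661] rot/pi [-0.0513  0.2455 -0.0004]
[ 0.65057341 -0.01655171  0.22912132] [-0.1   0.64  1.26 -0.24  1.99  1.24]
```

View pics/m1.png

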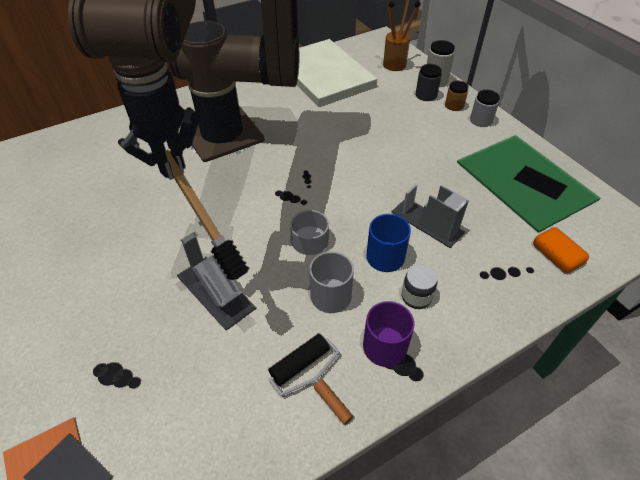

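```bash
python3 -m pendant '{"rotation":[[0,0.0,0],[-0.008,0.04,0],[-0.017,0.08,0],[-0.025,0.12,0],[-0.033,0.16,0],[-0.042,0.2,0],[-0.051,0.245,0],[-0.051,0.245,0],[-0.051,0.245,0]],"xyz":[[0.15,0.15,0.1],[0.25,0.35,0.1],[0.4,0.52,0.12],[0.55,0.7,0.12],[0.65,0.85,0.12],[0.75,1,0.12],[0.75,1,0.12],[0.75,1,0.12],[0.75,1,0.12]],"gripper":[8,8,8,8,8,8,8,8,8]}'
python3 - <<'E'
from h import *
st()
for z in(.13,.015):
    b=brush(POT+[0,0,z+.12],12.2,90);p,R=grasp(b,-.092,45);need(p,R)
E
```

```text
clock: 14.45
tool_pos: [0.6492, -0.0352, 0.3773]
ee_rot: [[-0.696, 0.208, -0.687], [-0.144, -0.978, -0.151], [-0.703, -0.006, 0.711]]
force: [0.6, -0.2, -0.2]
grip_width: 0.144
t 14.45 p [ 0.6492 -0.0352  0.3773] q [-0.128  0.556  1.118 -0.293  2.21   1.147] pitch 44.7 xyaw -168.3 yyaw -78.0 F [ 0.6 -0.2 -0.2] T [ 0.1  -0.44  0.03] g 12.3
shift/0.2 [ 0.007  0.093 -0.166] rot/pi [-0.0016 -0.0021  0.0011]
shift/0.2 [ 0.007  0.093 -0.741] rot/pi [-0.0016 -0.0021  0.0011]
```

```bash
python3 -m pendant '{"rotation":[[0,0,0],[-0.001,-0.002,0.001],[-0.001,-0.002,0.001],[-0.001,-0.002,0.001]],"xyz":[[0.007,0.093,0],[0.007,0.093,-0.1],[0.007,0.093,-0.15],[0.007,0.093,-0.15]],"gripper":[8,8,8,8]}'
python3 - <<'E'
from h import *
t=env.get_image('top');s=env.get_image('scene');st()
b=brush(POT+[0,0,.015+.12],12.2,90);p,R=grasp(b,-.092,45);need(p,R)
crop('scene',s,260,130,140,190,3,'pics/n1.png')
crop('top',t,250,150,150,150,4,'pics/n2.png')
S=env.get_state();Rt=S["ee_rot"];B=Rt@np.diag([1,-1,-1.])@Ry(-np.radians(45));m=S["tool_pos"]+Rt[:,0]*.003-B@[-.092,0,0]
print("tip pred",m+B@[.12,0,0])
for n in("scene","top"):
    for nm,q in(("tip",[.12,0,0]),("neck",[.055,0,0]),("tail",[-.12,0,0])):print(n,nm,px(n,m+B@q).round(1))
E
```

```text
clock: 14.85
tool_pos: [0.6497, -0.0164, 0.35]
ee_rot: [[-0.69, 0.21, -0.692], [-0.148, -0.978, -0.15], [-0.708, -0.001, 0.706]]
force: [0.4, -0.7, -1.4]
grip_width: 0.147
t 14.95 p [ 0.6503 -0.0167  0.3516] q [-0.104  0.564  1.149 -0.268  2.168  1.19 ] pitch 45.2 xyaw -167.9 yyaw -77.9 F [-0.4 -0.2 -1.2] T [ 0.09 -0.42 -0.01] g 12.7
shift/0.2 [ 0.001  0.001 -0.613] rot/pi [-0.0002  0.0011  0.0004]
tip pred [ 0.64897678 -0.01694196  0.13750839]
scene tip [331.  256.8]
scene neck [331.3 235.3]
scene tail [332.5 163.3]
top tip [325.3 218.2]
top neck [325.  212.3]
top tail [324.3 191.8]
```

View pics/n1.png

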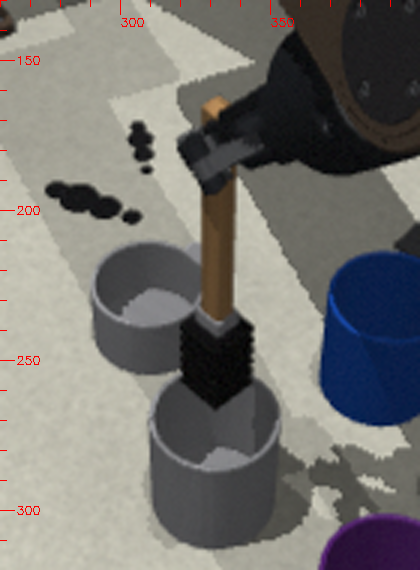

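View pics/n2.png

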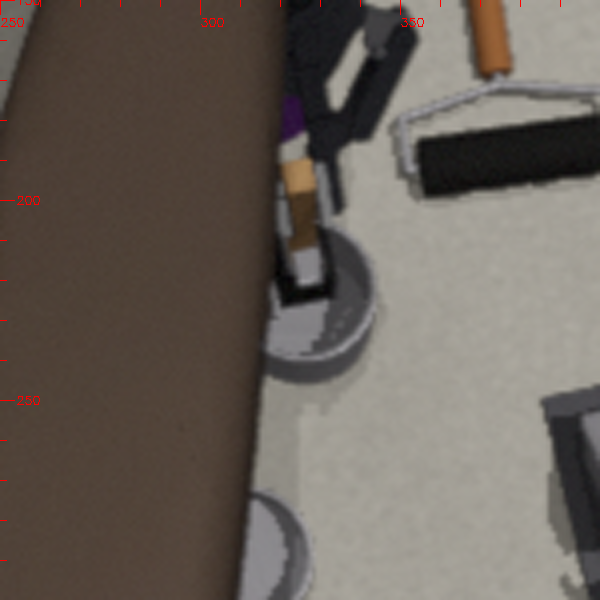

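```bash
python3 -m pendant '{"rotation":[[0,0,0],[0,0,0],[0,0,0],[0,0,0],[0,0,0],[0,0,0]],"xyz":[[0,0,-0.15],[0,0,-0.3],[0,0,-0.45],[0,0,-0.58],[0,0,-0.61],[0,0,-0.61]],"gripper":[8,8,8,8,8,8]}'
python3 - <<'E'
from h import *
s=env.get_image('scene');st()
crop('scene',s,260,130,140,190,3,'pics/n3.png')
S=env.get_state();Rt=S["ee_rot"];B=Rt@np.diag([1,-1,-1.])@Ry(-np.radians(45));m=S["tool_pos"]+Rt[:,0]*.003-B@[-.092,0,0]
print("tip pred",m+B@[.12,0,0])
E
```

```text
clock: 15.55
tool_pos: [0.6505, -0.0166, 0.2285]
ee_rot: [[-0.69, 0.211, -0.692], [-0.148, -0.978, -0.149], [-0.708, -0.001, 0.706]]
force: [-0.4, 0.2, -1.3]
grip_width: 0.146
t 15.6 p [ 0.6511 -0.0166  0.2302] q [-0.104  0.644  1.254 -0.242  1.989  1.243] pitch 45.2 xyaw -167.8 yyaw -77.8 F [-0.6  0.2 -0.4] T [ 0.11 -0.42  0.01] g 12.8
tip pred [ 0.64986627 -0.01697247  0.01605749]
```

View pics/n3.png

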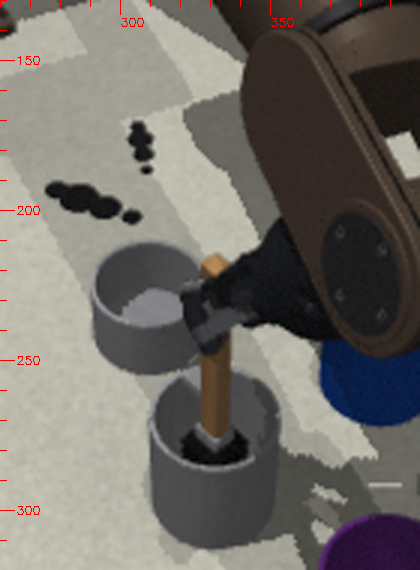

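```bash
python3 - <<'E'
from h import *
for z in(.25,.256,.262,.27):print(z,px("scene",(.65,-.017,z)).round(1))
for z in(.07,.08):print(z,px("scene",(.65,-.017,z)).round(1))
E
python3 -m pendant '{"rotation":[[0,0,0],[0,0,0],[0,0,0],[0,0,0],[0,0,0],[0,0,0],[0,0,0],[0,0,0],[0,0,0],[0,0,0]],"xyz":[[0,0,0.2],[0,0,0.35],[0,0,0.35],[0,0,0.35],[0,0,0.2],[0,0,0.05],[0,0,-0.01],[0,0,-0.01],[0,0,-0.01],[0,0,-0.01]],"gripper":[8,8,8,8,8,8,8,8,8,8]}'
python3 -c "
from h import *;st()"
```

```text
0.25 [332.  218.5]
0.256 [332.1 216.2]
0.262 [332.1 213.9]
0.27 [332.2 210.8]
0.07 [330.8 277.2]
0.08 [330.9 274.4]
clock: 16.6
tool_pos: [0.6511, -0.0165, 0.2275]
ee_rot: [[-0.688, 0.211, -0.694], [-0.149, -0.977, -0.15], [-0.71, 0.0, 0.704]]
force: [-0.5, -0.2, -0.6]
grip_width: 0.141
t 16.6 p [ 0.6511 -0.0165  0.2275] q [-0.104  0.646  1.256 -0.242  1.985  1.244] pitch 45.3 xyaw -167.8 yyaw -77.8 F [-0.5 -0.2 -0.6] T [ 0.05 -0.38 -0.03] g 12.0
```

```bash
python3 -m pendant '{"rotation":[[0,0,0],[0,0,0],[0,0,0],[0,0,0],[0,0,0],[0,0,0],[0,0,0],[0,0,0],[0,0,0],[0,0,0]],"xyz":[[0,0,0.2],[0,0,0.35],[0,0,0.35],[0,0,0.35],[0,0,0.2],[0,0,0.05],[0,0,0],[0,0,0],[0,0,0],[0,0,0]],"gripper":[8,8,8,8,8,8,8,8,8,8]}'
python3 -c "
from h import *;st()"
python3 -m pendant '{"rotation":[[0,0,0],[0,0,0],[0,0,0],[0,0,0],[0,0,0],[0,0,0],[0,0,0],[0,0,0],[0,0,0],[0,0,0]],"xyz":[[0,0,0.2],[0,0,0.35],[0,0,0.35],[0,0,0.35],[0,0,0.2],[0,0,0.05],[0,0,0],[0,0,0],[0,0,0],[0,0,0]],"gripper":[8,8,8,8,8,8,8,8,8,8]}'
python3 -m pendant '{"rotation":[[0,0,0],[0,0,0],[0,0,0],[0,0,0],[0,0,0],[0,0,0],[0,0,0]],"xyz":[[0,0,0.2],[0,0,0.4],[0,0,0.6],[0,0,0.8],[0,0,0.9],[0,0,0.9],[0,0,0.9]],"gripper":[8,8,8,8,8,8,8]}'
python3 - <<'E'
from h import *
s=env.get_image('scene');st()
cv2.imwrite("pics/o1.png",s[:,:,::-1])
rest=brush(REST[0]+[0,0,.13],REST[1],45)
pre=(rest[0]+rest[1]@[0,0,.1],rest[1])
p,R=grasp(pre,-.092,45);print(p);need(p,R)
E
```

```text
clock: 17.6
tool_pos: [0.6509, -0.0165, 0.227]
ee_rot: [[-0.689, 0.211, -0.694], [-0.149, -0.977, -0.15], [-0.71, -0.0, 0.705]]
force: [-0.2, -0.9, -0.6]
grip_width: 0.148
t 17.6 p [ 0.6509 -0.0165  0.227 ] q [-0.104  0.646  1.256 -0.242  1.985  1.244] pitch 45.2 xyaw -167.8 yyaw -77.8 F [-0.2 -0.9 -0.6] T [ 0.13 -0.4   0.  ] g 12.7
clock: 18.6
tool_pos: [0.6509, -0.0164, 0.2268]
ee_rot: [[-0.689, 0.211, -0.693], [-0.149, -0.977, -0.15], [-0.709, -0.0, 0.705]]
force: [0.2, 0.5, -0.9]
grip_width: 0.147
clock: 19.3
tool_pos: [0.6507, -0.0164, 0.4064]
ee_rot: [[-0.688, 0.211, -0.694], [-0.149, -0.977, -0.15], [-0.71, -0.0, 0.704]]
force: [0.7, -0.3, -1.8]
grip_width: 0.147
t 19.35 p [ 0.6506 -0.0164  0.4048] q [-0.104  0.548  1.078 -0.286  2.253  1.158] pitch 45.1 xyaw -167.9 yyaw -77.8 F [-1.1  0.  -1. ] T [ 0.12 -0.45  0.03] g 12.4
[ 0.4870291  -0.23630457  0.2687645 ]
shift/0.2 [-0.818 -1.099 -0.68 ] rot/pi [ 5.240e-02 -2.442e-01 -1.000e-04]
```

View pics/o1.png

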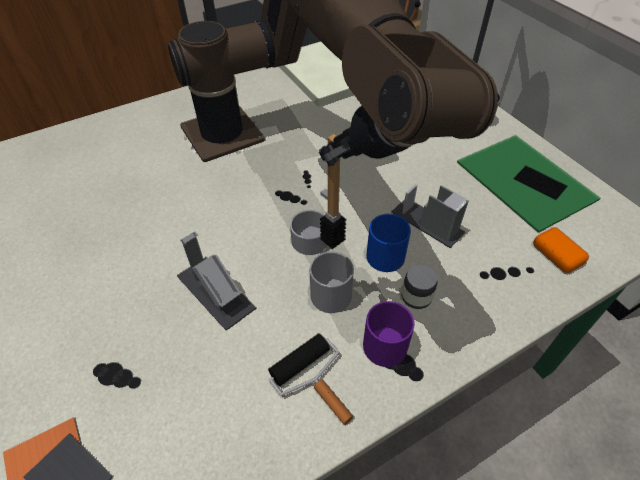

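```bash
python3 -m pendant '{"rotation":[[0.008,-0.04,0],[0.017,-0.08,0],[0.026,-0.12,0],[0.035,-0.16,0],[0.043,-0.2,0],[0.052,-0.244,0],[0.052,-0.244,0],[0.052,-0.244,0],[0.052,-0.244,0]],"xyz":[[-0.14,-0.17,0],[-0.28,-0.34,0],[-0.42,-0.5,0],[-0.56,-0.67,0],[-0.7,-0.85,0],[-0.8,-1,-0.1],[-0.8,-1,-0.2],[-0.8,-1,-0.2],[-0.8,-1,-0.2]],"gripper":[8,8,8,8,8,8,8,8,8]}'
python3 - <<'E'
from h import *
st()
rest=brush(REST[0]+[0,0,.13],REST[1],45)
pre=(rest[0]+rest[1]@[0,0,.1],rest[1])
p,R=grasp(pre,-.092,45);print(p);need(p,R)
E
```

```text
clock: 20.25
tool_pos: [0.4903, -0.2159, 0.3648]
ee_rot: [[-0.002, 0.21, -0.978], [0.001, -0.978, -0.21], [-1.0, -0.001, 0.002]]
force: [0.0, 0.4, -0.7]
grip_width: 0.147
t 20.25 p [ 0.4903 -0.2159  0.3648] q [-0.604 -0.088  1.78  -0.     1.452  0.755] pitch 89.9 xyaw 153.6 yyaw -77.8 F [ 0.   0.4 -0.7] T [0.01 0.03 0.03] g 12.6
[ 0.4870291  -0.23630457  0.2687645 ]
shift/0.2 [-0.017 -0.102 -0.48 ] rot/pi [-0.0003 -0.0007  0.0003]
```

```bash
python3 -m pendant '{"rotation":[[0,0,0],[0,0,0],[0,0,0],[0,0,0],[0,0,0],[0,0,0]],"xyz":[[-0.015,-0.102,-0.1],[-0.015,-0.102,-0.3],[-0.015,-0.102,-0.48],[-0.015,-0.102,-0.48],[-0.015,-0.102,-0.48],[-0.015,-0.102,-0.48]],"gripper":[8,8,8,8,8,8]}'
python3 - <<'E'
from h import *
s=env.get_image('scene');st()
need((.4185,-.251,.198),toolR(12.2,90))
crop('scene',s,130,150,150,150,4,'pics/o2.png')
E
```

```text
clock: 20.85
tool_pos: [0.4895, -0.2371, 0.2738]
ee_rot: [[0.005, 0.212, -0.977], [-0.004, -0.977, -0.212], [-1.0, 0.005, -0.004]]
force: [-0.1, 0.2, -0.2]
grip_width: 0.147
t 20.9 p [ 0.4894 -0.2372  0.274 ] q [-0.638 -0.024  1.882 -0.     1.276  0.72 ] pitch 89.6 xyaw -38.8 yyaw -77.8 F [-0.3 -0.9 -0.3] T [0.02 0.07 0.  ] g 12.3
shift/0.2 [-0.354 -0.069 -0.38 ] rot/pi [ 0.0014  0.0018 -0.0001]
```

View pics/o2.png

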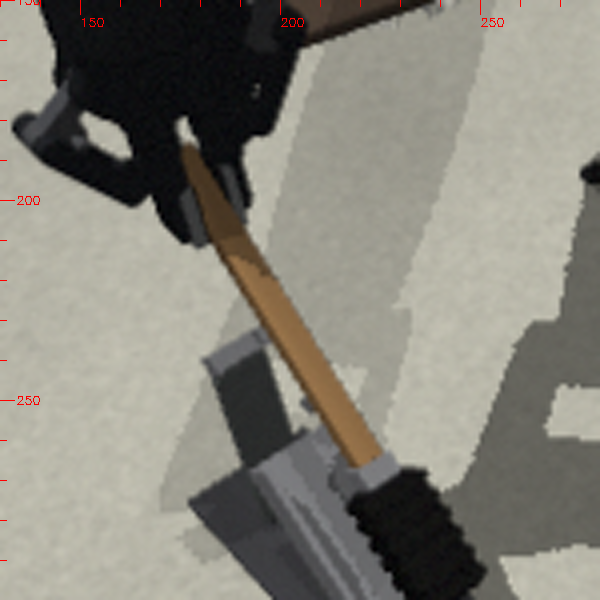

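```bash
python3 -m pendant '{"rotation":[[0,0,0],[0.001,0.002,0],[0.001,0.002,0],[0.001,0.002,0],[0.001,0.002,0],[0.001,0.002,0],[0.001,0.002,0]],"xyz":[[-0.06,-0.012,-0.06],[-0.12,-0.024,-0.125],[-0.19,-0.036,-0.2],[-0.25,-0.048,-0.27],[-0.31,-0.06,-0.335],[-0.31,-0.06,-0.335],[-0.31,-0.06,-0.335]],"gripper":[8,8,8,8,8,8,8]}'
python3 - <<'E'
from h import *
s=env.get_image('scene');st()
need((.4185,-.251,.198),toolR(12.2,90))
crop('scene',s,130,150,150,150,4,'pics/o3.png')
E
```

```text
clock: 21.6
tool_pos: [0.4267, -0.2495, 0.2057]
ee_rot: [[-0.002, 0.21, -0.978], [-0.0, -0.978, -0.21], [-1.0, -0.0, 0.002]]
force: [-0.7, 0.5, -1.0]
grip_width: 0.145
t 21.65 p [ 0.427  -0.2496  0.206 ] q [-7.340e-01 -7.100e-02  2.056e+00 -2.000e-03  1.158e+00  6.260e-01] pitch 89.9 xyaw -154.5 yyaw -77.9 F [ 0.1  0.8 -0.6] T [-0.01  0.03  0.03] g 12.4
shift/0.2 [-0.043 -0.007 -0.04 ] rot/pi [ 0.0002 -0.0005  0.0003]
```

View pics/o3.png

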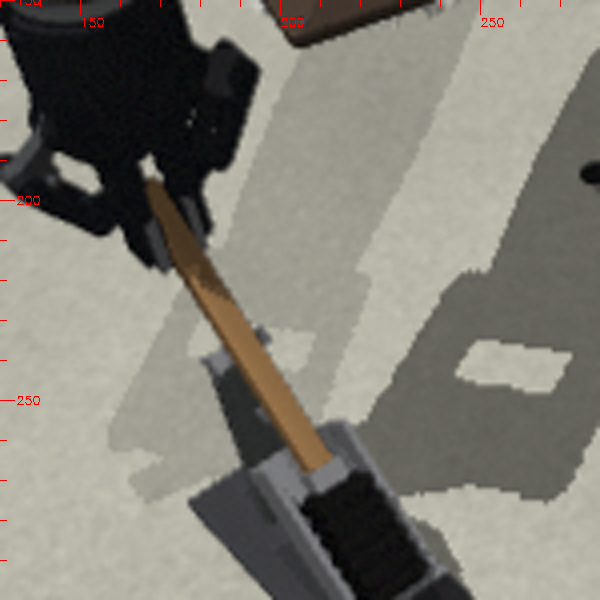

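```bash
python3 -m pendant '{"rotation":[[0,0,0],[0,0,0],[0,0,0],[0,0,0],[0,0,0],[0,0,0]],"xyz":[[-0.014,-0.002,-0.013],[-0.028,-0.005,-0.026],[-0.037,-0.007,-0.036],[-0.041,-0.007,-0.041],[-0.041,-0.007,-0.041],[-0.041,-0.007,-0.041]],"gripper":[8,8,8,8,8,8]}'
python3 -c "
from h import *;st();need((.4185,-.251,.198),toolR(12.2,90))"
python3 -m pendant '{"rotation":[[0,0,0],[0,0,0],[0,0,0],[0,0,0],[0,0,0],[0,0,0],[0,0,0]],"xyz":[[0,0,0],[0,0,0],[0,0,0],[0,0,0],[0,0,0],[0,0,0],[0,0,0]],"gripper":[20,30,40,50,50,50,50]}' 60
python3 - <<'E'
from h import *
s=env.get_image('scene');st()
crop('scene',s,130,150,150,150,4,'pics/o4.png')
E
```

```text
clock: 22.25
tool_pos: [0.4187, -0.2503, 0.1968]
ee_rot: [[-0.001, 0.21, -0.978], [0.001, -0.978, -0.21], [-1.0, -0.001, 0.001]]
force: [2.7, 1.4, 6.5]
grip_width: 0.146
t 22.25 p [ 0.4187 -0.2503  0.1968] q [-0.747 -0.077  2.078 -0.     1.142  0.612] pitch 89.9 xyaw 142.9 yyaw -77.9 F [2.7 1.4 6.5] T [ 0.6  -0.73  0.1 ] g 12.5
shift/0.2 [-0.001 -0.003  0.006] rot/pi [-0.0003 -0.0005  0.0003]
clock: 22.95
tool_pos: [0.4175, -0.2502, 0.1954]
ee_rot: [[-0.005, 0.21, -0.978], [0.002, -0.978, -0.21], [-1.0, -0.003, 0.005]]
force: [0.1, -1.2, 0.8]
grip_width: 0.581
t 23.0 p [ 0.4175 -0.2502  0.1955] q [-7.480e-01 -7.600e-02  2.080e+00 -2.000e-03  1.142e+00  6.120e-01] pitch 89.7 xyaw 161.8 yyaw -77.9 F [ 0.  -0.1  0.5] T [ 0.03  0.04 -0.01] g 50.3
```

View pics/o4.png

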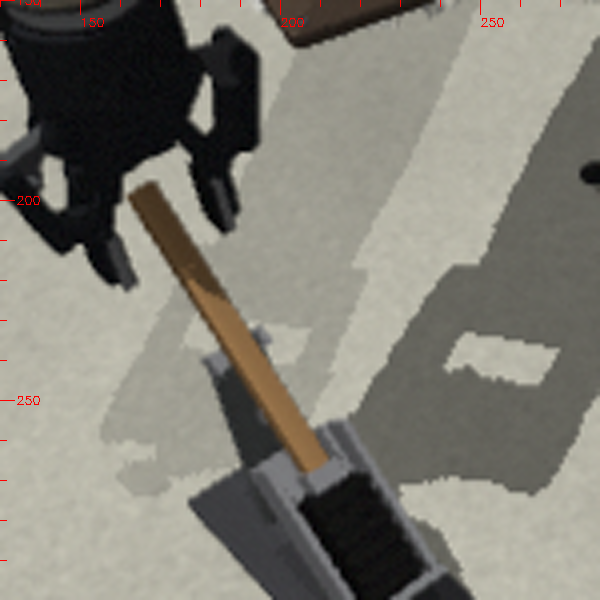

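```bash
python3 -m pendant '{"rotation":[[0,0,0],[0,0,0],[0,0,0],[0,0,0],[0,0,0],[0,0,0],[0,0,0],[0,0,0],[0,0,0],[0,0,0]],"xyz":[[0,0,0.03],[0,0,0.1],[0,0,0.25],[0,0,0.45],[0,0,0.65],[0.05,-0.2,0.75],[0.05,-0.5,0.75],[0.05,-0.8,0.75],[0.05,-0.95,0.75],[0.05,-0.95,0.75]],"gripper":[50,50,50,50,50,50,50,50,50,50]}'
python3 - <<'E'
from h import *
s=env.get_image('scene');t=env.get_image('top');st()
crop('scene',s,130,150,240,190,3,'pics/p1.png')
crop('top',t,280,180,190,160,4,'pics/p2.png')
rest=brush(REST[0]+[0,0,.13],REST[1],45)
for n in("scene","top"):
    for nm,q in(("tip+z",[.12,0,.016]),("neck",[.055,0,.008]),("tailtop",[-.12,0,.008]),("tailaxis",[-.12,0,0])):print(n,nm,px(n,rest[0]+rest[1]@q).round(1))
E
```

```text
clock: 24.0
tool_pos: [0.4264, -0.4453, 0.345]
ee_rot: [[-0.006, 0.206, -0.979], [0.001, -0.979, -0.206], [-1.0, -0.002, 0.006]]
force: [-0.8, 0.6, -0.1]
grip_width: 0.588
t 24.1 p [ 0.4272 -0.4412  0.3459] q [-0.966  0.1    1.624 -0.003  1.422  0.395] pitch 89.7 xyaw 153.9 yyaw -78.0 F [-0.2  0.5 -0.1] T [0.   0.01 0.02] g 50.0
scene tip+z [228.3 295.8]
scene neck [210.5 269.1]
scene tailtop [163.3 194. ]
scene tailaxis [162.6 194.6]
top tip+z [406.  254.1]
top neck [413.9 273. ]
top tailtop [439.1 326.7]
top tailaxis [439.1 329.3]
```

View pics/p1.png

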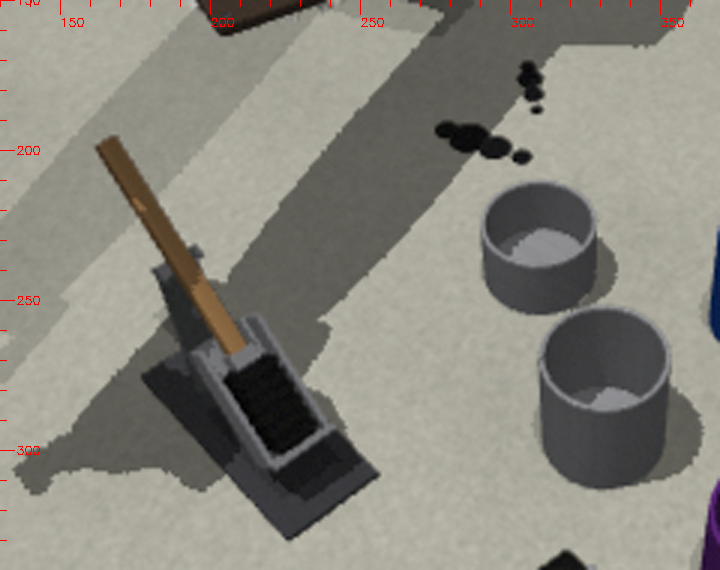

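View pics/p2.png

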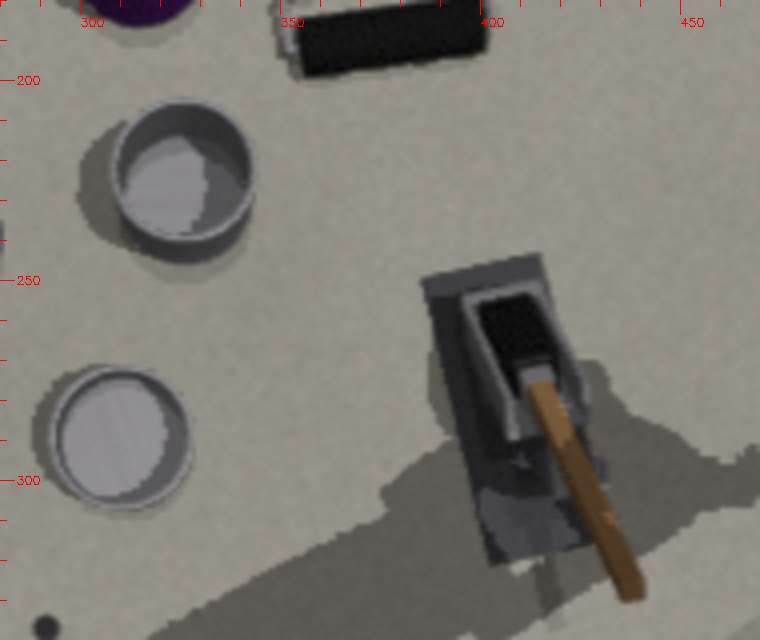

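```bash
python3 - <<'E'
from h import *
x,r=two((164.8,196.8),(436.9,328));print(x,r,"rest_top",REST[0]+[-.085*.9774,-.085*.2113,.215])
env.hand_in();st()
E
```

```text
[ 0.40085995 -0.25263708  0.2092285 ] 0.0006198504008911798 rest_top [ 0.398421  -0.2554605  0.215    ]
the job is handed in; nothing more can be done
the job is handed in; nothing more can be done
```

I unhooked the brush with an 11.5° tilt, drew it out, laid it in the sloping rest and let go. I then took it again about 3 cm from the end of the handle and scrubbed the grey tall pot. It was put back and released in the rest, and I handed the job in at about 24 s. No verdict was reported.

- **Strokes:** I made four down-strokes, one more than asked. The tip reached about 13–16 mm above the pot's underside each time. Between strokes it was commanded up 70 mm, to about 83 mm.
- **Brush at the end:** the last pictures show it lying in the rest with its head in the trough and the gripper clear. Triangulating the tail put it about 7 mm from the computed rest_top, against a limit of 30 mm. I did not measure the tip's distance from rest_foot, only saw that the head was seated.
- **Pots:** the last pictures show the tall pot upright and the low pot, both at the pixel positions they had at the start.
- **Other objects:** the ink tin and roller looked unmoved in the scene view after the last stroke. The ink tin was outside the last close-up pictures, and only part of the roller was in them.
- **Contact forces:** the largest force I read was about 7 N, from the brush seating in the rest.
- **Disagreements:** the two cameras differed by 2–5 mm in x, so I used averages. The brush slid a few millimetres down the slope after the first release, which was harmless.

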